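Last biscuit off the hot sheet

TASK

One freshly baked biscuit is still on the hot baking sheet: slide the turner under it, pressing only lightly on the non-stick coating, carry it over on the blade and lay it flat, right way up, on the free part of the wire cooling rack beside the two already there, easing it off close above the wires rather than dropping it. Do not crush it, touch it or the sheet with the gripper, or disturb the other biscuits and the two jars behind. Then put the turner down flat on its blade on the bare worktop.

Things in the scene. Friction and masses are not known exactly. Their poses are not given: they have to be found in the camera images.
- biscuit: round biscuit, golden with dark chocolate chunks, 80 mm across, 14 mm thick, about 60 g, lying loose on the sheet. Flat underside 60 mm across, then the edge rises 4.5 mm over 8.5 mm outward, so a blade held down on the sheet gets under it; pushed, it slides until it meets a rim. Turner or sheet pressing on it with over 20 N crushes it. Origin: centre of the underside, z up through the top.
- baking_sheet: hot dark non-stick sheet on a grey mat, does not move. 196 (x) x 206 (y) mm, mat 208 x 218. Inner floor 186 x 196 mm, 9 mm above the origin; a rim on all four sides, top 20 mm above the origin. Over 15 N from the turner marks the coating. Origin: centre of the mat's underside; x away from the robot (within 0.12 rad of world x), y left. Stands left or right of the robot, the rack opposite.
- cooling_rack: wire cooling rack, does not move, 206 (x) x 208 (y) mm; wires along its x every 15.5 mm, tops 24 mm above the origin. Origin: centre of its footprint on the worktop; x within 0.12 rad of world x. Two biscuits lie on its +y half (near y = 58 mm); the -y half is free: the biscuit's centre belongs within 65 mm of the middle in x and between y = -85 and 0 mm, clear of the others.
- turner: cranked turner, loose, 0.24 kg. Slotted steel blade 96 (x) x 76 (y) x 2 mm, slippery (friction 0.3). Origin: middle of the blade's underside; front edge at x = +48 mm. A neck rises from the rear edge (x = -48) to a black handle level along x from x = -90 to -208 mm, 21 mm wide (y), 17 mm high, its middle 55 mm above the underside. Set down level on its blade on the worktop it stays so by itself.
- cooled_biscuit_1: a biscuit of the same size on the rack, to be left where it is; origin: centre of the underside
- cooled_biscuit_2: the other biscuit on the rack, to be left where it is; origin: centre of the underside
- spice_jar: spice jar with a mustard-yellow cap, 41 mm across, 109 mm high, behind the left place; to be left alone; origin: centre of its underside
- spread_jar: pale jar with a black lid, 59 mm across, 91 mm high, behind the right place; to be left alone; origin: centre of its underside

How it is judged (in metres and radians):
On the way, in this order (a step that is already met when the one before it is completed fails the run):
1. the biscuit is carried on the turner, right way up and clear of the sheet (z of biscuit in the frame of baking_sheet above 0.05 m and contact force between turner and biscuit above 0.1 N and angle between biscuit's own z axis and vertical below 0.6 rad and contact force between baking_sheet and biscuit below 0.02 N), for 0.3 s.
2. the turner brings it low over the free part of the rack (its centre at most 45 mm above the wires) before it leaves the blade (z of biscuit in the frame of cooling_rack below 0.069 m and contact force between turner and biscuit above 0.05 N and x of biscuit in the frame of cooling_rack between -0.065 and 0.065 m and y of biscuit in the frame of cooling_rack between -0.085 and 0 m), for 0.05 s.
At the end, for the whole second after the job is handed in: Biscuit at rest, right way up, flat (0.08 rad) on the wires of the rack's free part (rack frame: |x| < 65 mm, y -85 to 0 mm); the two others within 20 mm of their start; turner at rest, level (0.08 rad) on its blade on the bare worktop, off sheet and rack (x of biscuit in the frame of cooling_rack between -0.065 and 0.065 m and y of biscuit in the frame of cooling_rack between -0.085 and 0 m and z of biscuit in the frame of cooling_rack between 0.02 and 0.028 m and angle between each of biscuit, turner's own z axis and vertical below 0.08 rad and linear speed of each of biscuit, turner below 0.02 m/s and height (world z) of turner between -0.004 and 0.006 m and distance of each of cooled_biscuit_1, cooled_biscuit_2 from where it was at the start of the episode below 0.02 m); the robot touches nothing.
It fails at once if the gripper touches the hot biscuit or the hot sheet (contact force between any of the fingers, the arm and biscuit above 0.5 N or contact force between any of the fingers, the arm and baking_sheet above 0.5 N).
It fails at once if the biscuit is crushed (more than 20 N) (contact force between any of turner, baking_sheet and biscuit above 20 N).
It fails at once if the turner presses on the sheet's non-stick coating with more than 15 N (contact force between turner and baking_sheet above 15 N).
It fails at once if one of the other biscuits is shifted by more than 20 mm (distance of any of cooled_biscuit_1, cooled_biscuit_2 from where it was at the start of the episode above 0.02 m).
It fails at once if one of the two jars behind is shifted by more than 30 mm (distance of any of spice_jar, spread_jar from where it was at the start of the episode above 0.03 m).
It also fails if it takes over 72 s, if anything falls off the work surface, if the arm or the gripper's body presses on something with over 40 N, if the wrist force passes 120 N, or if a joint passes its speed limit or range.

ROBOT

A 6-joint arm with a two-finger parallel gripper is mounted at the origin on a cart in front of the work surface, level with it; the furniture and walls round the work are solid. World frame = base frame: x ahead of the robot, y to its left, z up, the work surface at z = 0. Lengths are in mm, angles in degrees, forces in N, time in s.
With the tool pointing down it reaches from about 300 to 850 mm from the base axis. Payload 4.2 kg.
Tool frame: the origin (TCP) lies at the very end of the fingers, on their centre line; the grasp point (between the pads) lies 19 mm behind it (env.grasp_offset is the distance from the TCP to the grasp point, in mm); z points along the fingers, y is the line along which they close (so a half turn about z gives the same grasp; the last joint's range is limited). The gripper opens to 91 mm and grips with 3 to 60 N. Pads are 32 mm wide; open, the fingers measure 118 mm over their backs; the gripper's body (76 mm by 178 mm) begins 60 mm behind the grasp point.
Start: joints at [-74.943, 18.312, 89.639, -0, 72.044, -1.146], TCP at [160.454, -552.175, 213.976] pointing down, gripper open.
Joint ranges: [-177.97, 177.97], [-48.28, 115.42], [12.27, 149.76], [-77.06, 257.06], [2.81, 150.46], [-146.56, 146.56]. Speed limits (degrees/s): [147.25, 147.25, 180, 180, 180, 180].

INTERFACE

Orientations are given as [roll, pitch, yaw] about the fixed x, y, z axes, in that order (R = Rz(yaw) Ry(pitch) Rx(roll)).
In Python, from workcell import env gives the robot as it stands. The module is installed in compiled form; this text tells all that it offers.
- The arm moves only by the tool send_rows, never from a script. Its argument "motion" is a list of rows, each an object of numbers: "tx", "ty", "tz": the shift along the tool's x, y, z in units of 500 mm (1.0 is 500 mm); "rx", "ry", "rz": the turn, a rotation vector about the tool's x, y, z in units of 30 degrees (1.0 is 30 degrees); "gripper": the closure, from -1 (fully open) to 1 (shut). In form: [{"tx": .., "ty": .., "tz": .., "rx": .., "ry": .., "rz": .., "gripper": ..}, ...]. A call has 1 to 12 rows; each row shifts and turns the commanded pose from where the row before left it, along the tool's axes as they then stand; what a row does not reach is not made up. A row lasts 1/8 s, in which the tool goes at most 62.5 mm and 10.7 degrees, less where a joint would pass 70% of its speed; a pose out of reach is approached as far as the arm can. A call with a number of a shift or a turn outside -1 to 1 is refused whole. A call with a gripper value outside its range is refused whole. The fingers move at their own pace and stop on an object; "grip_force" is the grip in N (left out, the last holds). Time passes only in rows, so rows that do not move let the fingers close. It gives the time, the measured TCP pose, the force, the opening and the grip force at its end, in the units of the state.
- env.state(): the state, without advancing time (a new reading comes with each control period).
- env.grab_frame(name): name is "scene" or "top" or "wrist"; returns a dict with "frame" (384x512x3 uint8, red, green, blue), "vertical_fov" (degrees; the focal length in pixels is half the picture's height over the tangent of half this angle, whatever the lens; pixels are square), "cx", "cy" (the principal point, pixels), "rvec" (rotation vector, rad) and "tvec" (3), from world to camera coordinates, as OpenCV has them; the wrist camera has in their place "T_tool_cam" (4x4, takes a point from camera to tool coordinates, whose origin is the TCP and whose axes are the flange's). Camera axes: x right, y down, z forward; pixel columns grow to the right and rows downward; lengths in mm; the calibration is good to about 2 mm. A picture is of the moment at which its call begins: read the wrist's pose just before it. There is no depth.
- env.job_done(): hands the job in; it is judged then, once.
The state is a dict: "time_s": time; "qpos": joint angles; "qvel": joint speeds; "effort": joint torques, N m; "ee_pos": TCP position; "ee_rot": TCP orientation; "force": force on the tool from outside, world axes, zero at the start; "torque": the same for the moment, N m; "gripper_width": finger opening in mm; "gripper_force": force on a finger pad.
Only numpy, scipy, OpenCV 4.12 (cv2) and the standard library are available. Lean on these libraries where they do the work, as an engineer would, in place of code of your own. Each camera call takes 0.05 s, during which the arm holds its last target. There are 200 camera calls.

## Working session

There is one attempt and no reset: what is moved stays moved. The work goes in short steps, Python scripts to look and compute and a tool call to move; the robot and the scene stay as the last step left them, time stands still between calls to the robot, and variables do not carry over. Pictures are saved under pics/ and viewed, at most 10 in all, crops included, and the job is handed in when it is done.

Besides the shell and the picture viewer there is one more tool, called after "Emit:" in YAML: its name, and indented under it one key for each argument. send_rows: Moves the arm, as the interface text tells. Shifts and turns lie within -1 to 1; 1 stands for 500 mm of shift or 30 degrees of turn. Its arguments: {"type":"object","properties":{"motion":{"type":"array"},"grip_force":{"type":"number"}},"required":["motion"]}

```bash
mkdir -p pics; cat > h.py <<'E'
import numpy as np, cv2
from workcell import env
from scipy.spatial.transform import Rotation as Ro
def grab(n):
    s=env.state(); d=env.grab_frame(n); d['s']=s; 
    H=d['frame'].shape[0]; d['f']=H/2/np.tan(np.radians(d['vertical_fov'])/2)
    if 'rvec' in d:
        R=cv2.Rodrigues(np.array(d['rvec'],float).reshape(3,1))[0]; d['Rwc']=R.T; d['c']=-R.T@np.array(d['tvec'],float).ravel()
    else:
        T=np.eye(4);T[:3,:3]=Ro.from_euler('xyz',s['ee_rot'],degrees=True).as_matrix();T[:3,3]=s['ee_pos']
        M=T@np.array(d['T_tool_cam']); d['Rwc']=M[:3,:3]; d['c']=M[:3,3]
    return d
def ray(d,uv,z):
    uv=np.atleast_2d(np.array(uv,float)); v=np.c_[(uv[:,0]-d['cx'])/d['f'],(uv[:,1]-d['cy'])/d['f'],np.ones(len(uv))]@d['Rwc'].T
    return d['c']+v*((z-d['c'][2])/v[:,2])[:,None]
def proj(d,P):
    p=(np.atleast_2d(P)-d['c'])@d['Rwc']; return p[:,:2]/p[:,2:]*d['f']+[d['cx'],d['cy']]
def save(d,n): cv2.imwrite('pics/'+n,cv2.resize(d['frame'][:,:,::-1],(800,600),interpolation=cv2.INTER_CUBIC))
E
python3 - <<'E'
from h import *
print(env.state())
for n in('top','scene'):
    d=grab(n);save(d,n+'.png');print(n,d['c'],d['f'],d['cx'],d['cy'],d['Rwc'][:,2], {k:v for k,v in d.items() if k in('vertical_fov','rvec','tvec')})
    np.save(n+'.npy',d,allow_pickle=True)
E
```

```text
{'time_s': 0.0, 'qpos': array([-7.49437335e+01,  1.83537559e+01,  8.97082885e+01,  3.62742097e-04,
        7.20427807e+01, -1.14883252e+00]), 'qvel': array([ 0.10119413,  0.02197614,  0.09600214,  0.00429205, -0.00940015,
       -0.04562906]), 'effort': array([-5.03219017e-04, -4.12461197e+01, -2.31969023e+01,  7.25907320e-02,
        4.53827390e-02, -1.20651425e-04]), 'ee_pos': array([ 160.31016928, -551.66598561,  213.08632354]), 'ee_rot': array([-1.79895203e+02, -2.44649363e-03,  1.62049846e+01]), 'force': array([-0.45363499, -0.7477191 ,  0.55233143]), 'torque': array([0.01155537, 0.0341374 , 0.02925075]), 'gripper_force': 0.0, 'gripper_width': 91.21162185501414}
top [ 464.71735135   14.34053964 1241.38329965] 366.4630303684938 255.5684223461617 192.48137185520036 [ 0.09114322 -0.00398208 -0.99582983] {'vertical_fov': 55.30254403820621, 'rvec': array([ 2.15714821, -2.19504585,  0.10288967]), 'tvec': array([  19.50950489,  575.67692797, 1193.90779301])}
scene [-770.81859887  787.8297082   701.51668509] 454.29673684128625 257.5302400783491 194.13682513137024 [ 0.80743478 -0.4514756  -0.37976158] {'vertical_fov': 45.820877524165084, 'rvec': array([ 1.11246811, -1.92322137,  1.28031755]), 'tvec': array([ 314.42506216,  243.65393314, 1244.48071986])}
```

View pics/top.png

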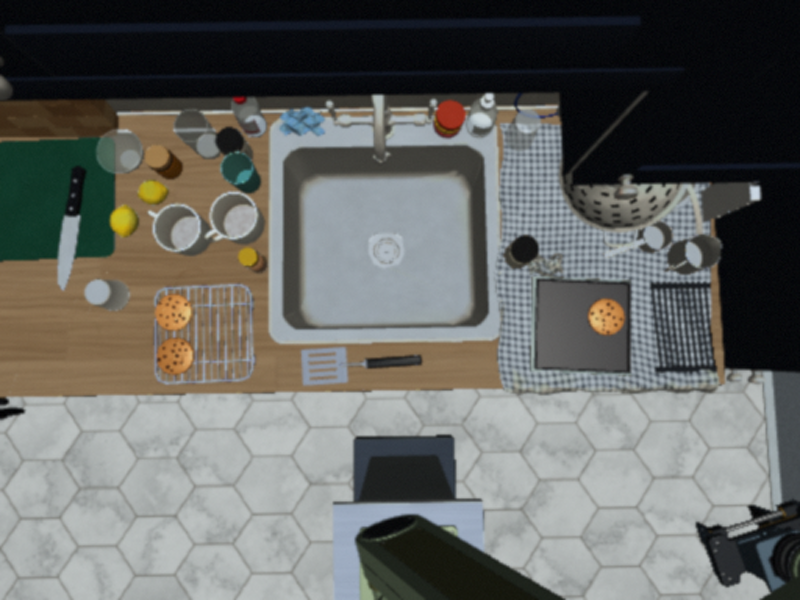

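View pics/scene.png

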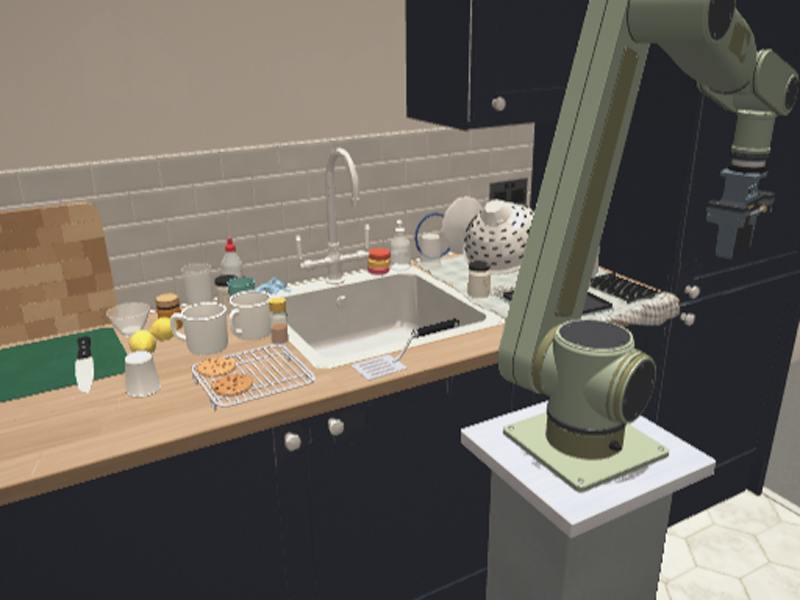

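The top view (800×600) shows the rack left with two biscuits near (175,312) and (175,356). The sheet is at (582,325), its biscuit at (606,317), the turner blade at (324,365) and the handle spans (365–422,361). Next I measure these by colour.

```bash
python3 - <<'E'
from h import *
d=np.load('top.npy',allow_pickle=True).item(); im=d['frame']; hsv=cv2.cvtColor(im,cv2.COLOR_RGB2HSV)
k=0.64
def comp(m,roi):
    x0,x1,y0,y1=[int(a*k) for a in roi]; M=np.zeros(m.shape,np.uint8); M[y0:y1,x0:x1]=m[y0:y1,x0:x1]*255
    c=max(cv2.findContours(M,cv2.RETR_EXTERNAL,cv2.CHAIN_APPROX_NONE)[0],key=cv2.contourArea); return c[:,0,:]
def rect(n,c,z):
    P=ray(d,c,z)[:,:2].astype(np.float32); r=cv2.minAreaRect(P); print(n,np.round(r[0],1),np.round(r[1],1),'ang',round(r[2],2)); return r
g=cv2.cvtColor(im,cv2.COLOR_RGB2GRAY)
org=(hsv[...,0]<22)&(hsv[...,1]>110)&(hsv[...,2]>150)
for n,roi,z in(('b',(580,632,290,345),9+7),('c1',(150,198,288,333),31),('c2',(150,198,335,380),31)):
    rect(n,comp(org,roi),z)
rect('sheet',comp(g<95,(525,640,270,380)),20)
rect('handle',comp(g<70,(355,435,345,378)),60)
bl=(hsv[...,1]<70)&(g>100)
rect('blade',comp(cv2.morphologyEx(bl.astype(np.uint8),cv2.MORPH_CLOSE,np.ones((5,5))),(295,352,340,390)),2)
rk=(hsv[...,1]<70)&(g>120)
rect('rack',comp(cv2.dilate(rk.astype(np.uint8),np.ones((3,3))),(148,262,278,390)),24)
for n,p,z in(('spice',(248,257),109),('spread',(523,248),91)): print(n,ray(d,np.array(p)*k,z))
a=im[int(265*k):int(395*k),int(140*k):int(440*k)]; b=im[int(265*k):int(395*k),int(500*k):int(680*k)]
cv2.imwrite('pics/c1.png',cv2.resize(np.hstack([a,b])[:,:,::-1],None,fx=2.5,fy=2.5,interpolation=cv2.INTER_CUBIC)); print(a.shape,b.shape)
E
```

```text
b [ 535.6 -432.3] [71.  70.5] ang 89.0
c1 [560.3 489.2] [73.8 74.8] ang 59.8
c2 [468.3 483.1] [72.9 68.7] ang 89.0
sheet [ 520.3 -380.5] [204.8 198.9] ang 86.15
handle [448.8  23.3] [ 21.2 109.8] ang 2.79
blade [446.2 178.8] [121.9 103.6] ang 89.0
rack [514.4 427.4] [217.4 218.4] ang 1.53
spice [[661.38848738 310.67163858 109.        ]]
spread [[ 673.47000389 -243.8765351    91.        ]]
(83, 192, 3) (83, 115, 3)
```

View pics/c1.png

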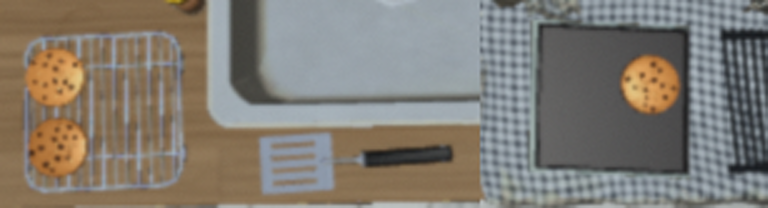

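The crop confirms it: rack left, turner with its blade towards +y and handle towards -y, and the biscuit in the right part of the sheet. The turner yaw is about 93°, with the handle middle near (449, 23). I'll work out the hover move.

```bash
cat >> h.py <<'E'
def delta(target,rpy=None,n=1):
    s=env.state(); R=Ro.from_euler('xyz',s['ee_rot'],degrees=True)
    t=R.inv().apply(np.array(target)-s['ee_pos'])
    w=np.zeros(3) if rpy is None else np.degrees((R.inv()*Ro.from_euler('xyz',rpy,degrees=True)).as_rotvec())
    print('pos',np.round(s['ee_pos'],1),np.round(s['ee_rot'],2),'F',np.round(s['force'],2),'t',s['time_s']); print('mm',np.round(t,2),'units/n',np.round(t/500/n,4),'rot',np.round(w,2),np.round(w/30/n,4))
E
python3 -c "
from h import *
delta([449,23,190],[180,0,92.8],12)
d=env.grab_frame('wrist');print(d['T_tool_cam'],d['vertical_fov'])"
```

```text
pos [ 160.3 -551.7  213.2] [-179.91   -0.     16.2 ] F [-0.12  0.64 -0.31] t 0.1
mm [ 437.59 -471.31   23.95] units/n [ 0.0729 -0.0786  0.004 ] rot [-8.00e-02 -6.00e-02 -7.66e+01] [-2.000e-04 -2.000e-04 -2.128e-01]
[[-3.86860629e-04 -9.72428861e-01 -2.33199401e-01  6.46243324e+01]
 [ 9.99999924e-01 -3.67593523e-04 -1.26081152e-04 -1.18794399e+00]
 [ 3.68823620e-05 -2.33199432e-01  9.72428930e-01 -1.70999223e+02]
 [ 0.00000000e+00  0.00000000e+00  0.00000000e+00  1.00000000e+00]] 67.91453958944082
```

Emit:
send_rows:
  motion:
    - {"tx": 0.0729,"ty": -0.0786,"tz": 0.004,"gripper": -1}
    - {"tx": 0.0729,"ty": -0.0786,"tz": 0.004,"gripper": -1}
    - {"tx": 0.0729,"ty": -0.0786,"tz": 0.004,"gripper": -1}
    - {"tx": 0.0729,"ty": -0.0786,"tz": 0.004,"gripper": -1}
    - {"tx": 0.0729,"ty": -0.0786,"tz": 0.004,"gripper": -1}
    - {"tx": 0.0729,"ty": -0.0786,"tz": 0.004,"gripper": -1}
    - {"tx": 0.0729,"ty": -0.0786,"tz": 0.004,"gripper": -1}
    - {"tx": 0.0729,"ty": -0.0786,"tz": 0.004,"gripper": -1}
    - {"tx": 0.0729,"ty": -0.0786,"tz": 0.004,"gripper": -1}
    - {"tx": 0.0729,"ty": -0.0786,"tz": 0.004,"gripper": -1}
    - {"tx": 0.0729,"ty": -0.0786,"tz": 0.004,"gripper": -1}
    - {"tx": 0.0729,"ty": -0.0786,"tz": 0.004,"gripper": -1}

```text
invalid input at $.motion[0]: expected keys tx, ty, tz, rx, ry, rz, gripper
```

Emit:
send_rows:
  motion:
    - {"rz": -0.3192}
    - {"rz": -0.3192}
    - {"rz": -0.3192}
    - {"rz": -0.3192}
    - {"rz": -0.3192}
    - {"rz": -0.3192}
    - {"rz": -0.3192}
    - {"rz": -0.3192}
    - {"rz": 0}
    - {"rz": 0}

```text
invalid input at $.motion[0]: expected keys tx, ty, tz, rx, ry, rz, gripper
```

```bash
python3 - <<'E'
from h import *
delta([449,23,190],[180,0,92.8])
d=grab('wrist');save(d,'w1.png');np.save('w1.npy',d,allow_pickle=True)
d=grab('top');np.save('top2.npy',d,allow_pickle=True)
im=d['frame'];x0,x1,y0,y1=[int(a*.64) for a in(500,660,260,400)]
E
```

```text
pos [ 160.3 -551.8  213.3] [-179.92   -0.     16.2 ] F [ 0.12 -0.82  0.21] t 0.15
mm [ 437.59 -471.42   23.94] units/n [ 0.8752 -0.9428  0.0479] rot [-6.00e-02 -5.00e-02 -7.66e+01] [-2.1000e-03 -1.7000e-03 -2.5533e+00]
```

View pics/w1.png

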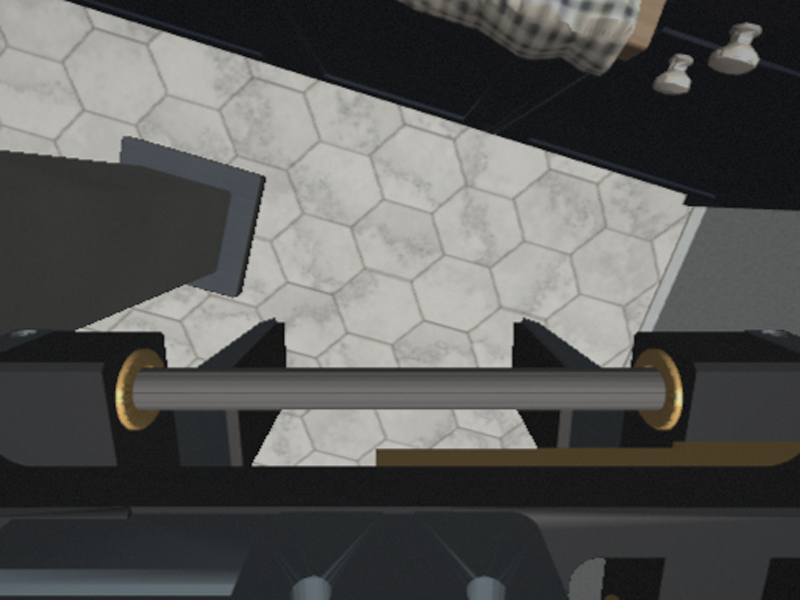

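The move was refused because every row needs all the keys, so this picture still shows the floor from the start pose. I'll resend with full rows.

Emit:
send_rows:
  motion:
    - {"tx": 0.0729,"ty": -0.0786,"tz": 0.004,"rx": 0,"ry": 0,"rz": 0,"gripper": -1}
    - {"tx": 0.0729,"ty": -0.0786,"tz": 0.004,"rx": 0,"ry": 0,"rz": 0,"gripper": -1}
    - {"tx": 0.0729,"ty": -0.0786,"tz": 0.004,"rx": 0,"ry": 0,"rz": 0,"gripper": -1}
    - {"tx": 0.0729,"ty": -0.0786,"tz": 0.004,"rx": 0,"ry": 0,"rz": 0,"gripper": -1}
    - {"tx": 0.0729,"ty": -0.0786,"tz": 0.004,"rx": 0,"ry": 0,"rz": 0,"gripper": -1}
    - {"tx": 0.0729,"ty": -0.0786,"tz": 0.004,"rx": 0,"ry": 0,"rz": 0,"gripper": -1}
    - {"tx": 0.0729,"ty": -0.0786,"tz": 0.004,"rx": 0,"ry": 0,"rz": 0,"gripper": -1}
    - {"tx": 0.0729,"ty": -0.0786,"tz": 0.004,"rx": 0,"ry": 0,"rz": 0,"gripper": -1}
    - {"tx": 0.0729,"ty": -0.0786,"tz": 0.004,"rx": 0,"ry": 0,"rz": 0,"gripper": -1}
    - {"tx": 0.0729,"ty": -0.0786,"tz": 0.004,"rx": 0,"ry": 0,"rz": 0,"gripper": -1}
    - {"tx": 0.0729,"ty": -0.0786,"tz": 0.004,"rx": 0,"ry": 0,"rz": 0,"gripper": -1}
    - {"tx": 0.0729,"ty": -0.0786,"tz": 0.004,"rx": 0,"ry": 0,"rz": 0,"gripper": -1}

```text
time_s: 1.75
ee_pos: [449.5, 24.5, 190.0]
ee_rot: [180.0, -0.0, 16.2]
force: [0.9, -0.1, -0.3]
gripper_width: 91.6
gripper_force: 0.0
```

Emit:
send_rows:
  motion:
    - {"tx": 0,"ty": 0,"tz": 0,"rx": 0,"ry": 0,"rz": -0.3192,"gripper": -1}
    - {"tx": 0,"ty": 0,"tz": 0,"rx": 0,"ry": 0,"rz": -0.3192,"gripper": -1}
    - {"tx": 0,"ty": 0,"tz": 0,"rx": 0,"ry": 0,"rz": -0.3192,"gripper": -1}
    - {"tx": 0,"ty": 0,"tz": 0,"rx": 0,"ry": 0,"rz": -0.3192,"gripper": -1}
    - {"tx": 0,"ty": 0,"tz": 0,"rx": 0,"ry": 0,"rz": -0.3192,"gripper": -1}
    - {"tx": 0,"ty": 0,"tz": 0,"rx": 0,"ry": 0,"rz": -0.3192,"gripper": -1}
    - {"tx": 0,"ty": 0,"tz": 0,"rx": 0,"ry": 0,"rz": -0.3192,"gripper": -1}
    - {"tx": 0,"ty": 0,"tz": 0,"rx": 0,"ry": 0,"rz": -0.3192,"gripper": -1}
    - {"tx": 0,"ty": 0,"tz": 0,"rx": 0,"ry": 0,"rz": 0,"gripper": -1}
    - {"tx": 0,"ty": 0,"tz": 0,"rx": 0,"ry": 0,"rz": 0,"gripper": -1}

```text
time_s: 3.0
ee_pos: [448.9, 22.8, 189.9]
ee_rot: [180.0, 0.0, 92.7]
force: [0.1, 0.3, 1.0]
gripper_width: 91.5
gripper_force: 0.0
```

```bash
python3 - <<'E'
from h import *
delta([449,23,190],[180,0,92.8])
d=grab('wrist');save(d,'w2.png');np.save('w2.npy',d,allow_pickle=True)
E
```

```text
pos [448.9  22.8 189.9] [180.     0.    92.68] F [0.06 0.33 1.01] t 3.0
mm [ 0.24  0.16 -0.07] units/n [ 0.0005  0.0003 -0.0001] rot [ 0.    0.   -0.12] [ 0.      0.0001 -0.0041]
```

View pics/w2.png

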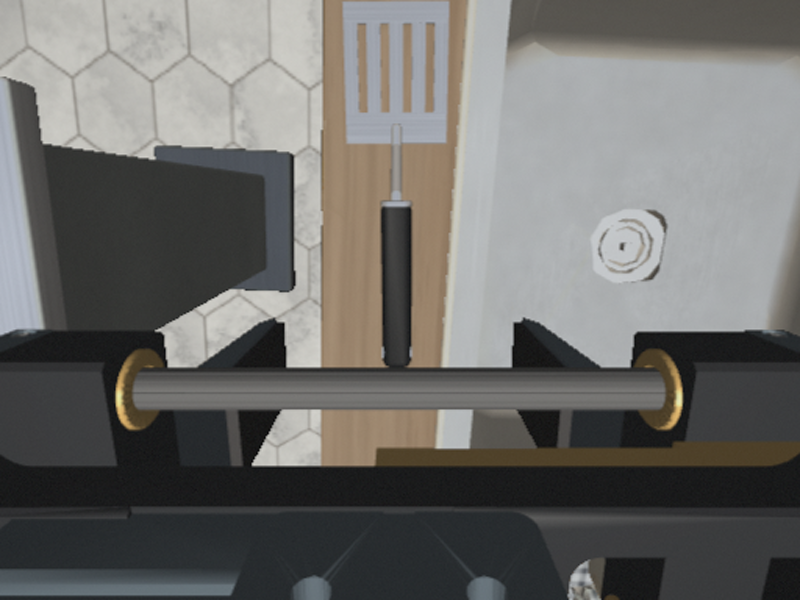

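The wrist view shows the handle from (396,204) to (397,364), and the blade with its rear edge at (346–447,143) and front edge at (343–449,2). I'll cast rays through these points.

```bash
python3 - <<'E'
from h import *
d=np.load('w2.npy',allow_pickle=True).item()
for n,p,z in(('hfront',(396.5,204),60),('hback',(397,364),60),('rl',(346,143),2),('rr',(447.5,142),2),('fl',(343,2),2),('fr',(449,2),2)):
    print(n,ray(d,[((p[0]+.5)*.64-.5,(p[1]+.5)*.64-.5)],z).round(1))
E
```

```text
hfront [[443.8  82.7  60. ]]
hback [[449.2 -29.5  60. ]]
rl [[403.  125.2   2. ]]
rr [[480.4 129.5   2. ]]
fl [[399.1 220.4   2. ]]
fr [[474.6 224.    2. ]]
```

Emit:
send_rows:
  motion:
    - {"tx": 0.0045,"ty": -0.0046,"tz": 0.08,"rx": 0,"ry": 0,"rz": 0,"gripper": -1}
    - {"tx": 0,"ty": 0,"tz": 0.08,"rx": 0,"ry": 0,"rz": 0,"gripper": -1}
    - {"tx": 0,"ty": 0,"tz": 0.08,"rx": 0,"ry": 0,"rz": 0,"gripper": -1}
    - {"tx": 0,"ty": 0,"tz": 0.048,"rx": 0,"ry": 0,"rz": 0,"gripper": -1}
    - {"tx": 0,"ty": 0,"tz": 0.02,"rx": 0,"ry": 0,"rz": 0,"gripper": -1}
    - {"tx": 0,"ty": 0,"tz": 0,"rx": 0,"ry": 0,"rz": 0,"gripper": 1}
    - {"tx": 0,"ty": 0,"tz": 0,"rx": 0,"ry": 0,"rz": 0,"gripper": 1}
    - {"tx": 0,"ty": 0,"tz": 0,"rx": 0,"ry": 0,"rz": 0,"gripper": 1}
    - {"tx": 0,"ty": 0,"tz": 0,"rx": 0,"ry": 0,"rz": 0,"gripper": 1}
    - {"tx": 0,"ty": 0,"tz": 0,"rx": 0,"ry": 0,"rz": 0,"gripper": 1}
    - {"tx": 0,"ty": 0,"tz": 0,"rx": 0,"ry": 0,"rz": 0,"gripper": 1}
    - {"tx": 0,"ty": 0,"tz": 0,"rx": 0,"ry": 0,"rz": 0,"gripper": 1}
  grip_force: 50

```text
time_s: 4.55
ee_pos: [446.5, 24.9, 35.9]
ee_rot: [-180.0, 0.0, 92.8]
force: [-0.8, -0.0, 0.3]
gripper_width: 24.1
gripper_force: 0.0
```

Emit:
send_rows:
  motion:
    - {"tx": 0,"ty": 0,"tz": 0,"rx": 0,"ry": 0,"rz": 0,"gripper": 1}
    - {"tx": 0,"ty": 0,"tz": 0,"rx": 0,"ry": 0,"rz": 0,"gripper": 1}
    - {"tx": 0,"ty": 0,"tz": 0,"rx": 0,"ry": 0,"rz": 0,"gripper": 1}
    - {"tx": 0,"ty": 0,"tz": 0,"rx": 0,"ry": 0,"rz": 0,"gripper": 1}
    - {"tx": 0,"ty": 0,"tz": -0.02,"rx": 0,"ry": 0,"rz": 0,"gripper": 1}
    - {"tx": 0,"ty": 0,"tz": -0.06,"rx": 0,"ry": 0,"rz": 0,"gripper": 1}
    - {"tx": 0,"ty": 0,"tz": -0.08,"rx": 0,"ry": 0,"rz": 0,"gripper": 1}
    - {"tx": 0,"ty": 0,"tz": -0.08,"rx": 0,"ry": 0,"rz": 0,"gripper": 1}
    - {"tx": 0,"ty": 0,"tz": -0.06,"rx": 0,"ry": 0,"rz": 0,"gripper": 1}

```text
time_s: 5.68
ee_pos: [446.5, 24.7, 188.1]
ee_rot: [179.9, 0.0, 92.8]
force: [1.0, -0.3, -1.5]
gripper_width: 20.6
gripper_force: 50.0
```

Emit:
send_rows:
  motion:
    - {"tx": 0,"ty": 0,"tz": 0,"rx": 0,"ry": 0,"rz": 0.3222,"gripper": 1}
    - {"tx": 0,"ty": 0,"tz": 0,"rx": 0,"ry": 0,"rz": 0.3222,"gripper": 1}
    - {"tx": 0,"ty": 0,"tz": 0,"rx": 0,"ry": 0,"rz": 0.3222,"gripper": 1}
    - {"tx": 0,"ty": 0,"tz": 0,"rx": 0,"ry": 0,"rz": 0.3222,"gripper": 1}
    - {"tx": 0,"ty": 0,"tz": 0,"rx": 0,"ry": 0,"rz": 0.3222,"gripper": 1}
    - {"tx": 0,"ty": 0,"tz": 0,"rx": 0,"ry": 0,"rz": 0.3222,"gripper": 1}
    - {"tx": 0,"ty": 0,"tz": 0,"rx": 0,"ry": 0,"rz": 0.3222,"gripper": 1}
    - {"tx": 0,"ty": 0,"tz": 0,"rx": 0,"ry": 0,"rz": 0.3222,"gripper": 1}
    - {"tx": 0,"ty": 0,"tz": 0,"rx": 0,"ry": 0,"rz": 0.3222,"gripper": 1}
    - {"tx": 0,"ty": 0,"tz": 0,"rx": 0,"ry": 0,"rz": 0.3222,"gripper": 1}

```text
time_s: 6.92
ee_pos: [445.5, 24.9, 186.0]
ee_rot: [180.0, 0.1, -4.2]
force: [0.7, -0.5, -2.1]
gripper_width: 20.9
gripper_force: 50.0
```

```bash
python3 - <<'E'
from h import *
delta([282.9,-415.3,186],[180,0,-3.85],10)
E
```

```text
pos [445.5  24.9 186. ] [ 1.7999e+02  1.0000e-01 -4.1700e+00] F [ 0.68 -0.48 -2.1 ] t 6.925
mm [-1.3019e+02  4.5085e+02  2.6000e-01] units/n [-0.026   0.0902  0.0001] rot [ 0.01  0.1  -0.32] [ 0.      0.0003 -0.0011]
```

Emit:
send_rows:
  motion:
    - {"tx": -0.0134,"ty": 0.045,"tz": 0,"rx": 0,"ry": 0,"rz": 0,"gripper": 1}
    - {"tx": -0.0267,"ty": 0.09,"tz": 0,"rx": 0,"ry": 0,"rz": 0,"gripper": 1}
    - {"tx": -0.0267,"ty": 0.09,"tz": 0,"rx": 0,"ry": 0,"rz": 0,"gripper": 1}
    - {"tx": -0.0267,"ty": 0.09,"tz": 0,"rx": 0,"ry": 0,"rz": 0,"gripper": 1}
    - {"tx": -0.0267,"ty": 0.09,"tz": 0,"rx": 0,"ry": 0,"rz": 0,"gripper": 1}
    - {"tx": -0.0267,"ty": 0.09,"tz": 0,"rx": 0,"ry": 0,"rz": 0,"gripper": 1}
    - {"tx": -0.0267,"ty": 0.09,"tz": 0,"rx": 0,"ry": 0,"rz": 0,"gripper": 1}
    - {"tx": -0.0267,"ty": 0.09,"tz": 0,"rx": 0,"ry": 0,"rz": 0,"gripper": 1}
    - {"tx": -0.0267,"ty": 0.09,"tz": 0,"rx": 0,"ry": 0,"rz": 0,"gripper": 1}
    - {"tx": -0.0267,"ty": 0.09,"tz": 0,"rx": 0,"ry": 0,"rz": 0,"gripper": 1}
    - {"tx": -0.0134,"ty": 0.045,"tz": 0,"rx": 0,"ry": 0,"rz": 0,"gripper": 1}
    - {"tx": 0,"ty": 0,"tz": 0,"rx": 0,"ry": 0,"rz": 0,"gripper": 1}

```text
time_s: 8.43
ee_pos: [282.0, -416.0, 185.8]
ee_rot: [-180.0, 0.1, -4.0]
force: [0.8, 0.2, -2.7]
gripper_width: 20.3
gripper_force: 50.0
```

```bash
python3 - <<'E'
from h import *
delta([282.9,-415.3,186],[180,0,-3.85])
d=grab('wrist');save(d,'w3.png');np.save('w3.npy',d,allow_pickle=True)
E
```

```text
pos [ 282.  -416.   185.8] [-1.7997e+02  5.0000e-02 -3.9900e+00] F [ 0.85  0.22 -2.65] t 8.425
mm [ 0.84 -0.79 -0.17] units/n [ 0.0017 -0.0016 -0.0003] rot [-0.03  0.05 -0.14] [-0.0011  0.0017 -0.0046]
```

View pics/w3.png

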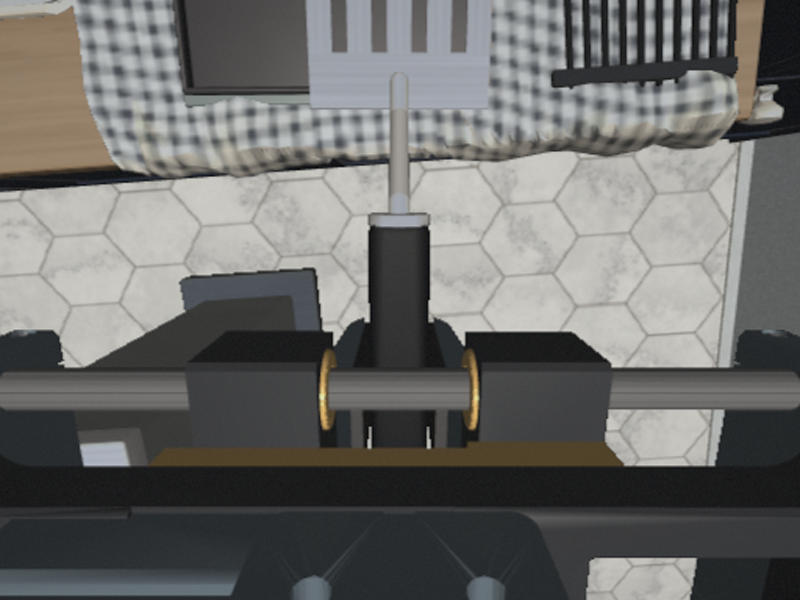

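This view shows the blade level and centred at u≈400 with its rear edge at row 107, and the sheet's near-left corner at (186,94). I'll check that corner and plan the approach at 15° nose-down.

```bash
cat >> h.py <<'E'
F=np.array([198.3,0,35.9])   # front edge of underside, tool frame
def plan(xy,z,yaw,tilt,n=1,pt=F):
    "put tool-fixed point pt at (xy,z), yaw deg, nose-down tilt deg"
    R=Ro.from_euler('z',yaw,degrees=True)*Ro.from_euler('x',180,degrees=True)*Ro.from_euler('y',-tilt,degrees=True)
    p=np.array([*xy,z])-R.apply(pt); print('TCP',np.round(p,1)); delta(p,R.as_euler('xyz',degrees=True),n)
S=np.array([520.3,-380.5]); SY=-3.85
def s2w(x,y): c,s=np.cos(np.radians(SY)),np.sin(np.radians(SY)); return S+[c*x-s*y,s*x+c*y]
def w2s(p): c,s=np.cos(np.radians(SY)),np.sin(np.radians(SY)); q=np.array(p)[:2]-S; return np.array([c*q[0]+s*q[1],-s*q[0]+c*q[1]])
E
python3 - <<'E'
from h import *
d=np.load('w3.npy',allow_pickle=True).item()
q=lambda p:[((p[0]+.5)*.64-.5,(p[1]+.5)*.64-.5)]
print('corner',w2s(ray(d,q((187,94)),20)[0]))
print('blade rear', ray(d,q((309,107)),152)[0],ray(d,q((491,107)),152)[0])
t=grab('top');np.save('top3.npy',t,allow_pickle=True);im=t['frame'];hsv=cv2.cvtColor(im,cv2.COLOR_RGB2HSV)
m=((hsv[...,0]<24)&(hsv[...,1]>90)&(hsv[...,2]>90)).astype(np.uint8); m[:, :int(570*.64)]=0; m[:,int(640*.64):]=0; m[:int(285*.64)]=0; m[int(350*.64):]=0
c=max(cv2.findContours(m,cv2.RETR_EXTERNAL,cv2.CHAIN_APPROX_NONE)[0],key=cv2.contourArea)[:,0,:]
(x,y),r=cv2.minEnclosingCircle(ray(t,c,17)[:,:2].astype(np.float32)); print('biscuit',x,y,r,w2s((x,y)))
plan(s2w(-40,-49),20,SY,15,1)
E
```

```text
corner [-102.49183312   97.24593607]
blade rear [ 385.1443185 -383.8564886  152.       ] [ 379.68808654 -461.53506331  152.        ]
biscuit 535.96435546875 -432.50665283203125 40.213035583496094 [ 19.12097199 -50.83750979]
TCP [ 295.3 -414.5  106. ]
pos [ 282.7 -414.2  185.8] [-1.7991e+02  4.0000e-02 -3.8700e+00] F [-0.37  1.25 -1.68] t 8.525
mm [12.66 -0.49 79.8 ] units/n [ 0.0253 -0.001   0.1596] rot [-9.000e-02 -1.496e+01 -1.000e-02] [-3.000e-03 -4.985e-01 -2.000e-04]
```

Emit:
send_rows:
  motion:
    - {"tx": 0,"ty": 0,"tz": 0,"rx": 0,"ry": -0.13,"rz": 0,"gripper": 1}
    - {"tx": 0,"ty": 0,"tz": 0,"rx": 0,"ry": -0.2,"rz": 0,"gripper": 1}
    - {"tx": 0,"ty": 0,"tz": 0,"rx": 0,"ry": -0.2,"rz": 0,"gripper": 1}
    - {"tx": 0,"ty": 0,"tz": 0,"rx": 0,"ry": 0,"rz": 0,"gripper": 1}
    - {"tx": 0,"ty": 0,"tz": 0,"rx": 0,"ry": 0,"rz": 0,"gripper": 1}

```text
time_s: 9.15
ee_pos: [283.0, -414.3, 186.1]
ee_rot: [-180.0, 15.8, -3.8]
force: [-0.7, 0.2, -2.7]
gripper_width: 20.9
gripper_force: 50.0
```

```bash
python3 - <<'E'
from h import *
plan(s2w(-40,-49),22,SY,16,5)
E
```

```text
TCP [ 296.8 -414.6  111.2]
pos [ 283.  -414.3  186.1] [-179.98   15.84   -3.79] F [-0.67  0.16 -2.68] t 9.15
mm [33.69 -0.65 68.3 ] units/n [ 0.0135 -0.0003  0.0273] rot [-0.01 -0.16  0.05] [-0.0001 -0.0011  0.0004]
```

Emit:
send_rows:
  motion:
    - {"tx": 0.0067,"ty": 0,"tz": 0.0136,"rx": 0,"ry": 0,"rz": 0,"gripper": 1}
    - {"tx": 0.0135,"ty": 0,"tz": 0.0273,"rx": 0,"ry": 0,"rz": 0,"gripper": 1}
    - {"tx": 0.0135,"ty": 0,"tz": 0.0273,"rx": 0,"ry": 0,"rz": 0,"gripper": 1}
    - {"tx": 0.0135,"ty": 0,"tz": 0.0273,"rx": 0,"ry": 0,"rz": 0,"gripper": 1}
    - {"tx": 0.0135,"ty": 0,"tz": 0.0273,"rx": 0,"ry": 0,"rz": 0,"gripper": 1}
    - {"tx": 0.0067,"ty": 0,"tz": 0.0136,"rx": 0,"ry": 0,"rz": 0,"gripper": 1}
    - {"tx": 0,"ty": 0,"tz": 0,"rx": 0,"ry": 0,"rz": 0,"gripper": 1}
    - {"tx": 0,"ty": 0,"tz": 0,"rx": 0,"ry": 0,"rz": 0,"gripper": 1}

```text
time_s: 10.15
ee_pos: [296.9, -416.4, 111.5]
ee_rot: [180.0, 15.9, -3.9]
force: [-1.0, -0.3, -1.1]
gripper_width: 20.4
gripper_force: 50.0
```

```bash
python3 - <<'E'
from h import *
plan(s2w(-40,-49),12,SY,16,5)
d=grab('wrist');a=cv2.resize(d['frame'][0:140][:,:,::-1],None,fx=1.5,fy=1.5);np.save('w4.npy',d,allow_pickle=True)
t=grab('top');b=cv2.resize(t['frame'][150:260,300:470][:,:,::-1],(768,497),interpolation=cv2.INTER_CUBIC)[:390]
cv2.imwrite('pics/c4.png',np.vstack([a,b]))
E
```

```text
TCP [ 296.8 -414.6  101.2]
pos [ 296.9 -416.4  111.5] [179.95  15.87  -3.86] F [-0.98 -0.28 -1.14] t 10.15
mm [ 2.56 -1.79 10.05] units/n [ 0.001  -0.0007  0.004 ] rot [ 0.05 -0.13 -0.01] [ 0.0003 -0.0009 -0.    ]
```

View pics/c4.png

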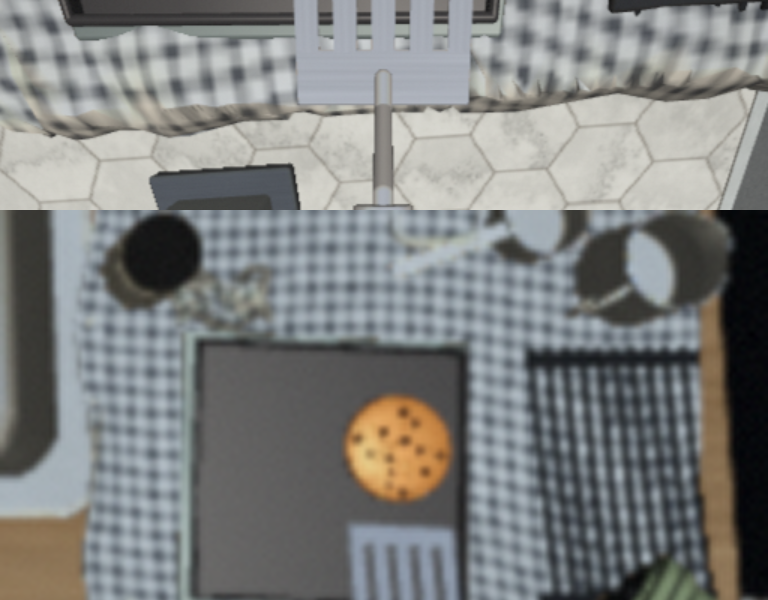

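The top crop shows the blade front 16 mm short of the biscuit and about 4 mm right of its centre line. I'll shift left and descend gently.

Emit:
send_rows:
  motion:
    - {"tx": 0.0011,"ty": -0.004,"tz": 0.0038,"rx": 0,"ry": 0,"rz": 0,"gripper": 1}
    - {"tx": 0.0011,"ty": -0.004,"tz": 0.0038,"rx": 0,"ry": 0,"rz": 0,"gripper": 1}
    - {"tx": 0.0011,"ty": 0,"tz": 0.0038,"rx": 0,"ry": 0,"rz": 0,"gripper": 1}
    - {"tx": 0.0011,"ty": 0,"tz": 0.0038,"rx": 0,"ry": 0,"rz": 0,"gripper": 1}
    - {"tx": 0.0011,"ty": 0,"tz": 0.0038,"rx": 0,"ry": 0,"rz": 0,"gripper": 1}
    - {"tx": 0,"ty": 0,"tz": 0,"rx": 0,"ry": 0,"rz": 0,"gripper": 1}
    - {"tx": 0,"ty": 0,"tz": 0,"rx": 0,"ry": 0,"rz": 0,"gripper": 1}

```text
time_s: 11.12
ee_pos: [297.0, -412.1, 101.3]
ee_rot: [180.0, 15.9, -3.9]
force: [0.2, 0.1, -2.4]
gripper_width: 20.7
gripper_force: 50.0
```

Emit:
send_rows:
  motion:
    - {"tx": 0.0006,"ty": 0,"tz": 0.0019,"rx": 0,"ry": 0,"rz": 0,"gripper": 1}
    - {"tx": 0,"ty": 0,"tz": 0,"rx": 0,"ry": 0,"rz": 0,"gripper": 1}

```text
time_s: 11.38
ee_pos: [297.0, -412.1, 100.2]
ee_rot: [180.0, 15.9, -3.9]
force: [-1.0, -0.2, -2.1]
gripper_width: 20.6
gripper_force: 50.0
```

Emit:
send_rows:
  motion:
    - {"tx": 0.0006,"ty": 0,"tz": 0.0019,"rx": 0,"ry": 0,"rz": 0,"gripper": 1}
    - {"tx": 0,"ty": 0,"tz": 0,"rx": 0,"ry": 0,"rz": 0,"gripper": 1}

```text
time_s: 11.62
ee_pos: [297.0, -412.1, 99.2]
ee_rot: [180.0, 15.9, -3.9]
force: [0.3, -0.2, -2.2]
gripper_width: 20.8
gripper_force: 50.0
```

Emit:
send_rows:
  motion:
    - {"tx": 0.0005,"ty": 0,"tz": 0.0014,"rx": 0,"ry": 0,"rz": 0,"gripper": 1}
    - {"tx": 0,"ty": 0,"tz": 0,"rx": 0,"ry": 0,"rz": 0,"gripper": 1}

```text
time_s: 11.88
ee_pos: [297.1, -412.0, 98.5]
ee_rot: [-180.0, 15.9, -3.8]
force: [-0.2, 0.7, -1.7]
gripper_width: 20.6
gripper_force: 50.0
```

Emit:
send_rows:
  motion:
    - {"tx": 0.0003,"ty": 0,"tz": 0.001,"rx": 0,"ry": 0,"rz": 0,"gripper": 1}
    - {"tx": 0,"ty": 0,"tz": 0,"rx": 0,"ry": 0,"rz": 0,"gripper": 1}

```text
time_s: 12.12
ee_pos: [297.2, -412.1, 98.0]
ee_rot: [180.0, 15.9, -3.8]
force: [-0.1, -0.6, -3.5]
gripper_width: 20.7
gripper_force: 50.0
```

Emit:
send_rows:
  motion:
    - {"tx": 0.0003,"ty": 0,"tz": 0.001,"rx": 0,"ry": 0,"rz": 0,"gripper": 1}
    - {"tx": 0,"ty": 0,"tz": 0,"rx": 0,"ry": 0,"rz": 0,"gripper": 1}

```text
time_s: 12.38
ee_pos: [297.2, -412.2, 97.6]
ee_rot: [180.0, 15.9, -3.9]
force: [0.1, -0.7, -0.9]
gripper_width: 20.5
gripper_force: 50.0
```

Emit:
send_rows:
  motion:
    - {"tx": 0.0003,"ty": 0,"tz": 0.001,"rx": 0,"ry": 0,"rz": 0,"gripper": 1}
    - {"tx": 0,"ty": 0,"tz": 0,"rx": 0,"ry": 0,"rz": 0,"gripper": 1}

```text
time_s: 12.62
ee_pos: [297.2, -412.2, 97.2]
ee_rot: [180.0, 15.9, -3.9]
force: [-0.4, 0.2, 1.1]
gripper_width: 20.3
gripper_force: 50.0
```

```bash
python3 - <<'E'
from h import *
f=[]
for _ in range(2): f.append(env.state()['force']); env.grab_frame('wrist')
print(f)
E
```

```text
[array([-0.42701054,  0.24690949,  1.05844298]), array([-0.63690733, -0.08992393,  1.12280605])]
```

Emit:
send_rows:
  motion:
    - {"tx": 0.0048,"ty": 0,"tz": -0.0014,"rx": 0,"ry": 0,"rz": 0,"gripper": 1}
    - {"tx": 0.0096,"ty": 0,"tz": -0.0028,"rx": 0,"ry": 0,"rz": 0,"gripper": 1}
    - {"tx": 0.0096,"ty": 0,"tz": -0.0028,"rx": 0,"ry": 0,"rz": 0,"gripper": 1}
    - {"tx": 0.0096,"ty": 0,"tz": -0.0028,"rx": 0,"ry": 0,"rz": 0,"gripper": 1}
    - {"tx": 0.0096,"ty": 0,"tz": -0.0028,"rx": 0,"ry": 0,"rz": 0,"gripper": 1}

```text
time_s: 13.35
ee_pos: [320.1, -413.6, 97.1]
ee_rot: [180.0, 15.9, -3.8]
force: [-1.5, -0.2, 1.6]
gripper_width: 20.6
gripper_force: 50.0
```

Emit:
send_rows:
  motion:
    - {"tx": 0.0096,"ty": 0,"tz": -0.0028,"rx": 0,"ry": 0,"rz": 0,"gripper": 1}
    - {"tx": 0.0096,"ty": 0,"tz": -0.0028,"rx": 0,"ry": 0,"rz": 0,"gripper": 1}
    - {"tx": 0.0096,"ty": 0,"tz": -0.0028,"rx": 0,"ry": 0,"rz": 0,"gripper": 1}
    - {"tx": 0,"ty": 0,"tz": 0,"rx": 0,"ry": 0,"rz": 0,"gripper": 1}

```text
time_s: 13.85
ee_pos: [335.5, -414.7, 97.0]
ee_rot: [180.0, 15.8, -3.8]
force: [0.4, -0.1, -0.4]
gripper_width: 20.6
gripper_force: 50.0
```

```bash
cat > bis.py <<'E'
from h import *
t=grab('top');im=t['frame'];hsv=cv2.cvtColor(im,cv2.COLOR_RGB2HSV)
m=((hsv[...,0]<24)&(hsv[...,1]>90)&(hsv[...,2]>90)).astype(np.uint8); m[:, :int(570*.64)]=0; m[:,int(640*.64):]=0; m[:int(280*.64)]=0; m[int(350*.64):]=0
c=max(cv2.findContours(m,cv2.RETR_EXTERNAL,cv2.CHAIN_APPROX_NONE)[0],key=cv2.contourArea)[:,0,:]
(x,y),r=cv2.minEnclosingCircle(ray(t,c,17)[:,:2].astype(np.float32)); print('biscuit',x,y,r,w2s((x,y)))
s=env.state();R=Ro.from_euler('xyz',s['ee_rot'],degrees=True);f=R.apply(F)+s['ee_pos'];print('F',w2s(f),f[2],s['ee_pos'],s['ee_rot'],s['force'])
cv2.imwrite('pics/last.png',cv2.resize(im[150:260,300:470][:,:,::-1],(768,497),interpolation=cv2.INTER_CUBIC))
E
python3 bis.py
```

```text
biscuit 549.3816528320312 -433.4597473144531 40.276302337646484 [ 32.57198508 -50.88755403]
F [ -1.13174951 -46.53141082] 8.39408216987323 [ 335.42973662 -414.69208774   96.9461606 ] [179.98457075  15.80483635  -3.84802962] [ 1.27101562  0.25771263 -0.9137317 ]
```

Emit:
send_rows:
  motion:
    - {"tx": 0.0074,"ty": 0,"tz": 0.0097,"rx": 0,"ry": 0.06,"rz": 0,"gripper": 1}
    - {"tx": 0.0074,"ty": 0,"tz": 0.01,"rx": 0,"ry": 0.06,"rz": 0,"gripper": 1}
    - {"tx": 0.0075,"ty": 0,"tz": 0.0103,"rx": 0,"ry": 0.06,"rz": 0,"gripper": 1}
    - {"tx": 0,"ty": 0,"tz": 0,"rx": 0,"ry": 0,"rz": 0,"gripper": 1}

```text
time_s: 14.4
ee_pos: [341.5, -415.0, 79.9]
ee_rot: [-180.0, 10.5, -3.9]
force: [0.3, 0.1, 0.1]
gripper_width: 20.4
gripper_force: 50.0
```

```bash
python3 bis.py
```

```text
biscuit 562.690673828125 -434.13641357421875 40.25048828125 [ 45.89640549 -50.66906405]
F [ 12.40199354 -46.49845533] 8.50610079913801 [ 341.56580904 -415.02604463   80.00183769] [-179.99134551   10.51811727   -3.86663711] [-1.00715556  0.58681492  0.5453838 ]
```

Emit:
send_rows:
  motion:
    - {"tx": 0.0076,"ty": 0,"tz": 0.0107,"rx": 0,"ry": 0.06,"rz": 0,"gripper": 1}
    - {"tx": 0.0076,"ty": 0,"tz": 0.011,"rx": 0,"ry": 0.06,"rz": 0,"gripper": 1}
    - {"tx": 0,"ty": 0,"tz": 0,"rx": 0,"ry": 0,"rz": 0,"gripper": 1}

```text
time_s: 14.82
ee_pos: [347.4, -415.4, 68.0]
ee_rot: [-180.0, 6.9, -3.9]
force: [-0.7, -0.4, 0.6]
gripper_width: 20.7
gripper_force: 50.0
```

Emit:
send_rows:
  motion:
    - {"tx": 0.004,"ty": 0,"tz": -0.0005,"rx": 0,"ry": 0,"rz": 0,"gripper": 1}
    - {"tx": 0.004,"ty": 0,"tz": -0.0005,"rx": 0,"ry": 0,"rz": 0,"gripper": 1}
    - {"tx": 0.004,"ty": 0,"tz": -0.0005,"rx": 0,"ry": 0,"rz": 0,"gripper": 1}

```text
time_s: 15.2
ee_pos: [353.6, -415.9, 68.0]
ee_rot: [180.0, 6.9, -3.8]
force: [-0.9, 0.3, 0.3]
gripper_width: 20.6
gripper_force: 50.0
```

```bash
python3 bis.py
```

```text
biscuit 569.91162109375 -435.2711486816406 40.52547836303711 [ 53.17724827 -51.31639058]
F [ 28.97555566 -46.48859355] 8.596873750646218 [ 353.95721137 -415.94947797   68.02162119] [179.98610249   6.88858135  -3.83255941] [-1.0377704   0.28957973  0.6306835 ]
```

Emit:
send_rows:
  motion:
    - {"tx": 0.005,"ty": 0,"tz": -0.0006,"rx": 0,"ry": 0,"rz": 0,"gripper": 1}
    - {"tx": 0.005,"ty": 0,"tz": -0.0006,"rx": 0,"ry": 0,"rz": 0,"gripper": 1}
    - {"tx": 0.005,"ty": 0,"tz": -0.0006,"rx": 0,"ry": 0,"rz": 0,"gripper": 1}

```text
time_s: 15.62
ee_pos: [361.1, -416.4, 68.0]
ee_rot: [180.0, 6.9, -3.8]
force: [-1.0, 0.5, 1.0]
gripper_width: 20.5
gripper_force: 50.0
```

```bash
python3 bis.py
```

```text
biscuit 569.53857421875 -435.4063720703125 40.815547943115234 [ 52.81412279 -51.4763569 ]
F [ 36.54387644 -46.58201775] 8.615762307695277 [ 361.48937942 -416.49769109   67.98755149] [179.98614849   6.87282463  -3.84809778] [-0.9112301   0.19999598  1.45707295]
```

Emit:
send_rows:
  motion:
    - {"tx": 0.0091,"ty": 0,"tz": 0.0037,"rx": 0,"ry": 0.0233,"rz": 0,"gripper": 1}
    - {"tx": 0.0091,"ty": 0,"tz": 0.0038,"rx": 0,"ry": 0.0233,"rz": 0,"gripper": 1}
    - {"tx": 0.0091,"ty": 0,"tz": 0.004,"rx": 0,"ry": 0.0233,"rz": 0,"gripper": 1}

```text
time_s: 16.05
ee_pos: [374.1, -417.3, 60.6]
ee_rot: [180.0, 4.8, -3.9]
force: [-2.1, -0.7, 1.8]
gripper_width: 20.7
gripper_force: 50.0
```

Emit:
send_rows:
  motion:
    - {"tx": 0.0091,"ty": 0,"tz": 0.0041,"rx": 0,"ry": 0.0233,"rz": 0,"gripper": 1}
    - {"tx": 0.0091,"ty": 0,"tz": 0.0042,"rx": 0,"ry": 0.0233,"rz": 0,"gripper": 1}
    - {"tx": 0.0091,"ty": 0,"tz": 0.0043,"rx": 0,"ry": 0.0233,"rz": 0,"gripper": 1}

```text
time_s: 16.42
ee_pos: [387.2, -418.2, 53.4]
ee_rot: [180.0, 2.7, -3.9]
force: [-1.4, -0.4, 0.6]
gripper_width: 21.0
gripper_force: 50.0
```

```bash
python3 bis.py
```

```text
biscuit 570.8976440429688 -436.3946228027344 40.638553619384766 [ 54.23648126 -52.37112317]
F [ 66.56211081 -46.58334187] 8.283358379900704 [ 387.57868592 -418.21128511   53.20984879] [179.99348902   2.6198219   -3.86212099] [-0.42119171 -0.44371603  0.3826413 ]
```

Emit:
send_rows:
  motion:
    - {"tx": 0.009,"ty": 0,"tz": -0.0004,"rx": 0,"ry": 0,"rz": 0,"gripper": 1}
    - {"tx": 0.009,"ty": 0,"tz": -0.0004,"rx": 0,"ry": 0,"rz": 0,"gripper": 1}
    - {"tx": 0.009,"ty": 0,"tz": -0.0004,"rx": 0,"ry": 0,"rz": 0,"gripper": 1}
    - {"tx": 0.008,"ty": 0,"tz": -0.0004,"rx": 0,"ry": 0,"rz": 0,"gripper": 1}

```text
time_s: 16.98
ee_pos: [404.9, -419.4, 53.5]
ee_rot: [180.0, 2.7, -3.8]
force: [-2.2, 0.5, 1.6]
gripper_width: 20.9
gripper_force: 50.0
```

```bash
python3 bis.py
```

```text
biscuit 570.224365234375 -437.1296081542969 40.1622200012207 [ 53.61407218 -53.1496569 ]
F [ 84.53827787 -46.53642517] 8.492639446996755 [ 405.53715028 -419.46783384   53.53327729] [179.97441917   2.65311654  -3.83098038] [-1.2118334  -0.45791214  1.16476932]
```

View pics/last.png

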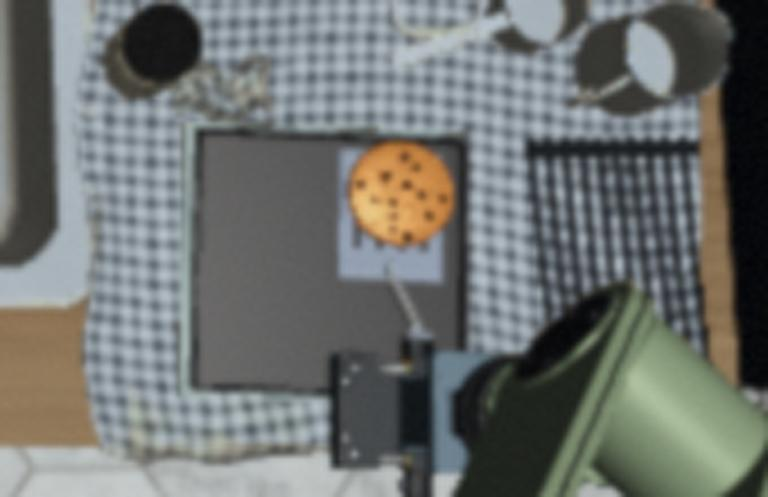

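The blade is well under the biscuit: blade columns 338–445, biscuit 348–455, so about 7 mm off to the right. I'll tip the nose up slightly and lift.

Emit:
send_rows:
  motion:
    - {"tx": -0.0015,"ty": 0,"tz": -0.001,"rx": 0,"ry": 0.0167,"rz": 0,"gripper": 1}
    - {"tx": -0.002,"ty": 0,"tz": -0.002,"rx": 0,"ry": 0.0333,"rz": 0,"gripper": 1}
    - {"tx": -0.002,"ty": 0,"tz": -0.002,"rx": 0,"ry": 0.0333,"rz": 0,"gripper": 1}
    - {"tx": -0.002,"ty": 0,"tz": -0.003,"rx": 0,"ry": 0.0333,"rz": 0,"gripper": 1}
    - {"tx": -0.002,"ty": 0,"tz": -0.004,"rx": 0,"ry": 0.0333,"rz": 0,"gripper": 1}
    - {"tx": -0.002,"ty": 0,"tz": -0.005,"rx": 0,"ry": 0.0333,"rz": 0,"gripper": 1}
    - {"tx": -0.002,"ty": 0,"tz": -0.006,"rx": 0,"ry": 0.0333,"rz": 0,"gripper": 1}
    - {"tx": -0.001,"ty": 0,"tz": -0.008,"rx": 0,"ry": 0.0333,"rz": 0,"gripper": 1}

```text
time_s: 18.02
ee_pos: [396.7, -418.8, 69.2]
ee_rot: [180.0, -4.8, -3.9]
force: [0.6, -0.5, -3.0]
gripper_width: 21.3
gripper_force: 50.0
```

Emit:
send_rows:
  motion:
    - {"tx": 0.001,"ty": 0,"tz": -0.012,"rx": 0,"ry": 0,"rz": 0,"gripper": 1}
    - {"tx": 0.0015,"ty": 0,"tz": -0.016,"rx": 0,"ry": 0,"rz": 0,"gripper": 1}
    - {"tx": 0.002,"ty": 0,"tz": -0.02,"rx": 0,"ry": 0,"rz": 0,"gripper": 1}
    - {"tx": 0.002,"ty": 0,"tz": -0.025,"rx": 0,"ry": 0,"rz": 0,"gripper": 1}
    - {"tx": 0.0025,"ty": 0,"tz": -0.03,"rx": 0,"ry": 0,"rz": 0,"gripper": 1}
    - {"tx": 0.0025,"ty": 0,"tz": -0.03,"rx": 0,"ry": 0,"rz": 0,"gripper": 1}
    - {"tx": 0.0025,"ty": 0,"tz": -0.03,"rx": 0,"ry": 0,"rz": 0,"gripper": 1}
    - {"tx": 0.0025,"ty": 0,"tz": -0.03,"rx": 0,"ry": 0,"rz": 0,"gripper": 1}
    - {"tx": 0.002,"ty": 0,"tz": -0.025,"rx": 0,"ry": 0,"rz": 0,"gripper": 1}
    - {"tx": 0.0015,"ty": 0,"tz": -0.015,"rx": 0,"ry": 0,"rz": 0,"gripper": 1}
    - {"tx": 0,"ty": 0,"tz": -0.006,"rx": 0,"ry": 0,"rz": 0,"gripper": 1}
    - {"tx": 0,"ty": 0,"tz": 0,"rx": 0,"ry": 0,"rz": 0,"gripper": 1}

```text
time_s: 19.52
ee_pos: [396.7, -418.6, 188.7]
ee_rot: [-180.0, -4.8, -3.8]
force: [0.3, -0.1, -3.5]
gripper_width: 20.9
gripper_force: 50.0
```

```bash
sed -i 's/^s=env/#s=env/;s/ray(t,c,17)/ray(t,c,165)/;s/280\*/230*/' bis.py; cat >> bis.py <<'E'
s=t['s'];R=Ro.from_euler('xyz',s['ee_rot'],degrees=True)
p=R.inv().apply(np.array([x,y,165])-s['ee_pos']);print('biscuit in turner frame',p-[150.3,0,0],s['ee_pos'],s['ee_rot'],s['force'])
E
python3 bis.py
```

```text
biscuit 564.5537719726562 -431.6017150878906 38.508262634277344 [ 47.58510772 -48.01498872]
biscuit in turner frame [15.49374764  1.66758103 37.56262455] [ 396.70358781 -418.64745274  188.66011646] [-179.982646     -4.76528833   -3.84951909] [ 0.29852862 -0.14841479 -3.46265786]
```

View pics/last.png

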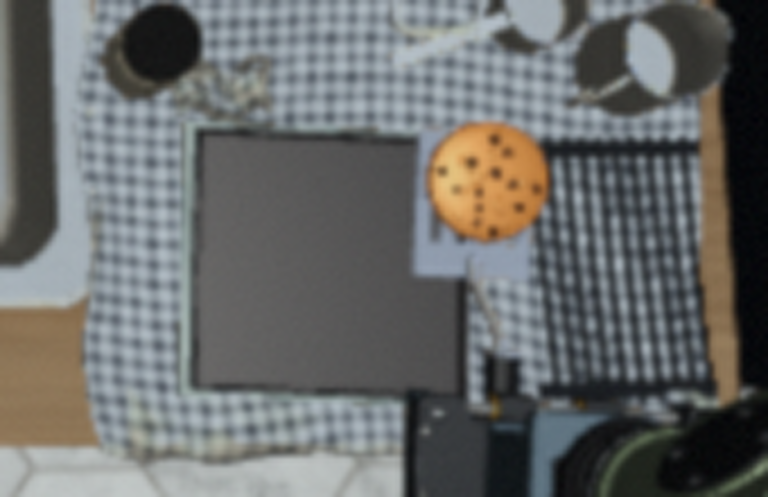

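The biscuit is riding on the blade, its centre about 15 mm forward and 7 mm right of the blade's middle. I'll yaw to 30° first, then traverse.

Emit:
send_rows:
  motion:
    - {"tx": 0,"ty": 0,"tz": 0,"rx": 0.0039,"ry": 0,"rz": -0.0468,"gripper": 1}
    - {"tx": 0,"ty": 0,"tz": 0,"rx": 0.0078,"ry": 0,"rz": -0.0936,"gripper": 1}
    - {"tx": 0,"ty": 0,"tz": 0,"rx": 0.0117,"ry": 0,"rz": -0.1405,"gripper": 1}
    - {"tx": 0,"ty": 0,"tz": 0,"rx": 0.0117,"ry": 0,"rz": -0.1405,"gripper": 1}
    - {"tx": 0,"ty": 0,"tz": 0,"rx": 0.0117,"ry": 0,"rz": -0.1405,"gripper": 1}
    - {"tx": 0,"ty": 0,"tz": 0,"rx": 0.0117,"ry": 0,"rz": -0.1405,"gripper": 1}
    - {"tx": 0,"ty": 0,"tz": 0,"rx": 0.0117,"ry": 0,"rz": -0.1405,"gripper": 1}
    - {"tx": 0,"ty": 0,"tz": 0,"rx": 0.0117,"ry": 0,"rz": -0.1405,"gripper": 1}
    - {"tx": 0,"ty": 0,"tz": 0,"rx": 0.0078,"ry": 0,"rz": -0.0936,"gripper": 1}
    - {"tx": 0,"ty": 0,"tz": 0,"rx": 0.0039,"ry": 0,"rz": -0.0468,"gripper": 1}
    - {"tx": 0,"ty": 0,"tz": 0,"rx": 0,"ry": 0,"rz": 0,"gripper": 1}

```text
time_s: 20.95
ee_pos: [396.8, -418.9, 188.7]
ee_rot: [180.0, -4.8, 30.0]
force: [-0.3, -0.1, -3.7]
gripper_width: 20.6
gripper_force: 50.0
```

```bash
python3 - <<'E'
from h import *
plan((515.6,377),150,30,-4.8,20,pt=np.array([166,7,33.9]))
E
```

```text
TCP [366.4 298.9 169.9]
pos [ 396.8 -418.9  188.7] [179.98  -4.78  29.98] F [-0.29 -0.11 -3.73] t 20.95
mm [ 329.58 -637.02   46.18] units/n [ 0.033  -0.0637  0.0046] rot [ 0.02  0.02 -0.02] [ 0.  0. -0.]
```

Emit:
send_rows:
  motion:
    - {"tx": 0.0082,"ty": -0.0159,"tz": 0.0012,"rx": 0,"ry": 0,"rz": 0,"gripper": 1}
    - {"tx": 0.0165,"ty": -0.0318,"tz": 0.0023,"rx": 0,"ry": 0,"rz": 0,"gripper": 1}
    - {"tx": 0.0247,"ty": -0.0478,"tz": 0.0035,"rx": 0,"ry": 0,"rz": 0,"gripper": 1}
    - {"tx": 0.033,"ty": -0.0637,"tz": 0.0046,"rx": 0,"ry": 0,"rz": 0,"gripper": 1}
    - {"tx": 0.033,"ty": -0.0637,"tz": 0.0046,"rx": 0,"ry": 0,"rz": 0,"gripper": 1}
    - {"tx": 0.033,"ty": -0.0637,"tz": 0.0046,"rx": 0,"ry": 0,"rz": 0,"gripper": 1}
    - {"tx": 0.033,"ty": -0.0637,"tz": 0.0046,"rx": 0,"ry": 0,"rz": 0,"gripper": 1}
    - {"tx": 0.033,"ty": -0.0637,"tz": 0.0046,"rx": 0,"ry": 0,"rz": 0,"gripper": 1}
    - {"tx": 0.033,"ty": -0.0637,"tz": 0.0046,"rx": 0,"ry": 0,"rz": 0,"gripper": 1}
    - {"tx": 0.033,"ty": -0.0637,"tz": 0.0046,"rx": 0,"ry": 0,"rz": 0,"gripper": 1}
    - {"tx": 0.033,"ty": -0.0637,"tz": 0.0046,"rx": 0,"ry": 0,"rz": 0,"gripper": 1}
    - {"tx": 0.033,"ty": -0.0637,"tz": 0.0046,"rx": 0,"ry": 0,"rz": 0,"gripper": 1}

```text
time_s: 22.45
ee_pos: [379.4, -39.8, 179.1]
ee_rot: [-180.0, -4.8, 30.0]
force: [1.5, 0.6, -2.5]
gripper_width: 21.0
gripper_force: 50.0
```

Emit:
send_rows:
  motion:
    - {"tx": 0.033,"ty": -0.0637,"tz": 0.0046,"rx": 0,"ry": 0,"rz": 0,"gripper": 1}
    - {"tx": 0.033,"ty": -0.0637,"tz": 0.0046,"rx": 0,"ry": 0,"rz": 0,"gripper": 1}
    - {"tx": 0.033,"ty": -0.0637,"tz": 0.0046,"rx": 0,"ry": 0,"rz": 0,"gripper": 1}
    - {"tx": 0.033,"ty": -0.0637,"tz": 0.0046,"rx": 0,"ry": 0,"rz": 0,"gripper": 1}
    - {"tx": 0.033,"ty": -0.0637,"tz": 0.0046,"rx": 0,"ry": 0,"rz": 0,"gripper": 1}
    - {"tx": 0.033,"ty": -0.0637,"tz": 0.0046,"rx": 0,"ry": 0,"rz": 0,"gripper": 1}
    - {"tx": 0.033,"ty": -0.0637,"tz": 0.0046,"rx": 0,"ry": 0,"rz": 0,"gripper": 1}
    - {"tx": 0.033,"ty": -0.0637,"tz": 0.0046,"rx": 0,"ry": 0,"rz": 0,"gripper": 1}
    - {"tx": 0.0247,"ty": -0.0478,"tz": 0.0035,"rx": 0,"ry": 0,"rz": 0,"gripper": 1}
    - {"tx": 0.0165,"ty": -0.0318,"tz": 0.0023,"rx": 0,"ry": 0,"rz": 0,"gripper": 1}
    - {"tx": 0.0082,"ty": -0.0159,"tz": 0.0012,"rx": 0,"ry": 0,"rz": 0,"gripper": 1}
    - {"tx": 0,"ty": 0,"tz": 0,"rx": 0,"ry": 0,"rz": 0,"gripper": 1}

```text
time_s: 23.95
ee_pos: [366.2, 299.0, 170.1]
ee_rot: [180.0, -4.7, 30.0]
force: [1.1, -0.3, -2.1]
gripper_width: 20.5
gripper_force: 50.0
```

```bash
cat > rk.py <<'E'
from h import *
import sys
z=float(sys.argv[1]); t=grab('top');im=t['frame'];hsv=cv2.cvtColor(im,cv2.COLOR_RGB2HSV)
m=((hsv[...,0]<22)&(hsv[...,1]>110)&(hsv[...,2]>150)).astype(np.uint8);m[:,:70]=0;m[:,190:]=0;m[:165]=0;m[250:]=0
m=cv2.morphologyEx(m,cv2.MORPH_OPEN,np.ones((5,5)))
s=t['s'];R=Ro.from_euler('xyz',s['ee_rot'],degrees=True)
for c in cv2.findContours(m,cv2.RETR_EXTERNAL,cv2.CHAIN_APPROX_NONE)[0]:
    if cv2.contourArea(c)<150: continue
    u=c[:,0,:]; hi=u[:,0].mean()>130; 
    (x,y),r=cv2.minEnclosingCircle(ray(t,u,z if hi else 32)[:,:2].astype(np.float32)); print('px',u.mean(0).round(),'xy',round(x,1),round(y,1),'r',round(r,1),'turner frame',(R.inv().apply(np.array([x,y,z])-s['ee_pos'])-[150.3,0,0]).round(1) if hi else '')
f=R.apply(F)+s['ee_pos'];print('F',f,s['ee_pos'],s['ee_rot'],s['force'])
cv2.imwrite('pics/rk.png',cv2.resize(im[165:260,80:270][:,:,::-1],(760,380),interpolation=cv2.INTER_CUBIC))
E
python3 rk.py 150
```

```text
px [122. 220.] xy 481.5 448.7 r 70.3 turner frame 
px [110. 199.] xy 560.5 489.2 r 39.4 turner frame 
F [539.90584245 399.26474967 150.71144685] [366.19068881 298.97234371 170.10677369] [179.97351634  -4.73871831  30.00422418] [ 1.10418628 -0.27338718 -2.06449612]
```

View pics/rk.png

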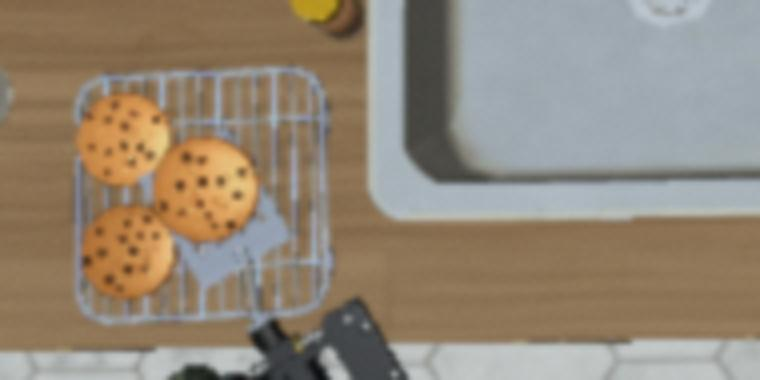

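The picture shows the biscuit on the blade over the free half, centre at crop (206,190), clear of the others at (124,139) and (128,252). I'll work out its position numerically and descend.

```bash
python3 - <<'E'
from h import *
t=grab('top');s=t['s'];R=Ro.from_euler('xyz',s['ee_rot'],degrees=True)
b=ray(t,[(80+206/4-.4,165+190/4-.4)],157)[0];p=R.inv().apply(b-s['ee_pos'])-[150.3,0,0];print('biscuit',b,'turner',p)
pt=np.array([p[0]+150.3,p[1],33.9])
plan((505,374),36,30,-4.8,8,pt=pt)
E
```

```text
biscuit [512.13127568 378.71796982 157.        ] turner [14.46336463  3.39366024 26.77733192]
TCP [358.7 293.4  56. ]
pos [366.4 298.3 170.1] [179.96  -4.74  29.95] F [-0.56  0.38 -3.24] t 24.05
mm [-18.55   0.33 113.01] units/n [-0.0046  0.0001  0.0283] rot [ 0.04  0.06 -0.05] [ 0.0002  0.0003 -0.0002]
```

Emit:
send_rows:
  motion:
    - {"tx": -0.0023,"ty": 0,"tz": 0.0141,"rx": 0,"ry": 0,"rz": 0,"gripper": 1}
    - {"tx": -0.0046,"ty": 0,"tz": 0.0283,"rx": 0,"ry": 0,"rz": 0,"gripper": 1}
    - {"tx": -0.0046,"ty": 0,"tz": 0.0283,"rx": 0,"ry": 0,"rz": 0,"gripper": 1}
    - {"tx": -0.0046,"ty": 0,"tz": 0.0283,"rx": 0,"ry": 0,"rz": 0,"gripper": 1}
    - {"tx": -0.0046,"ty": 0,"tz": 0.0283,"rx": 0,"ry": 0,"rz": 0,"gripper": 1}
    - {"tx": -0.0046,"ty": 0,"tz": 0.0283,"rx": 0,"ry": 0,"rz": 0,"gripper": 1}
    - {"tx": -0.0046,"ty": 0,"tz": 0.0283,"rx": 0,"ry": 0,"rz": 0,"gripper": 1}
    - {"tx": -0.0023,"ty": 0,"tz": 0.0141,"rx": 0,"ry": 0,"rz": 0,"gripper": 1}
    - {"tx": -0.0023,"ty": 0,"tz": 0.0141,"rx": 0,"ry": 0,"rz": 0,"gripper": 1}
    - {"tx": -0.0023,"ty": 0,"tz": 0.0141,"rx": 0,"ry": 0,"rz": 0,"gripper": 1}
    - {"tx": 0,"ty": 0,"tz": 0,"rx": 0,"ry": 0,"rz": 0,"gripper": 1}
    - {"tx": 0,"ty": 0,"tz": 0,"rx": 0,"ry": 0,"rz": 0,"gripper": 1}

```text
time_s: 25.55
ee_pos: [359.2, 294.9, 56.2]
ee_rot: [180.0, -4.8, 30.0]
force: [-0.8, 0.1, -2.7]
gripper_width: 20.7
gripper_force: 50.0
```

```bash
python3 rk.py 47
```

```text
px [114. 229.] xy 463.4 472.7 r 32.0 turner frame 
px [143. 215.] xy 505.3 375.9 r 38.4 turner frame [15.4  2.8 23.2]
px [110. 199.] xy 560.2 489.1 r 39.5 turner frame 
F [532.9388095  395.12328751  37.12610069] [359.17359549 294.8612903   56.22799371] [179.98508505  -4.82252936  29.9874836 ] [-0.77781081  0.13235272 -2.69562906]
```

Emit:
send_rows:
  motion:
    - {"tx": 0.002,"ty": 0,"tz": -0.0094,"rx": 0,"ry": -0.0522,"rz": 0,"gripper": 1}
    - {"tx": 0.002,"ty": 0,"tz": -0.0094,"rx": 0,"ry": -0.0522,"rz": 0,"gripper": 1}
    - {"tx": 0.002,"ty": 0,"tz": -0.0094,"rx": 0,"ry": -0.0522,"rz": 0,"gripper": 1}
    - {"tx": 0.002,"ty": 0,"tz": -0.0094,"rx": 0,"ry": -0.0522,"rz": 0,"gripper": 1}
    - {"tx": 0.002,"ty": 0,"tz": -0.0094,"rx": 0,"ry": -0.0522,"rz": 0,"gripper": 1}
    - {"tx": 0.002,"ty": 0,"tz": -0.0094,"rx": 0,"ry": -0.0522,"rz": 0,"gripper": 1}
    - {"tx": 0.002,"ty": 0,"tz": -0.0094,"rx": 0,"ry": -0.0522,"rz": 0,"gripper": 1}
    - {"tx": 0.002,"ty": 0,"tz": -0.0094,"rx": 0,"ry": -0.0522,"rz": 0,"gripper": 1}
    - {"tx": 0.002,"ty": 0,"tz": -0.0094,"rx": 0,"ry": -0.0522,"rz": 0,"gripper": 1}
    - {"tx": 0.002,"ty": 0,"tz": -0.0094,"rx": 0,"ry": -0.0522,"rz": 0,"gripper": 1}
    - {"tx": 0.002,"ty": 0,"tz": -0.0094,"rx": 0,"ry": -0.0522,"rz": 0,"gripper": 1}
    - {"tx": 0.002,"ty": 0,"tz": -0.0094,"rx": 0,"ry": -0.0522,"rz": 0,"gripper": 1}

```text
time_s: 27.1
ee_pos: [373.1, 302.9, 111.6]
ee_rot: [180.0, 13.9, 30.0]
force: [0.9, 0.1, -2.6]
gripper_width: 20.8
gripper_force: 50.0
```

```bash
python3 rk.py 47
```

```text
px [110. 199.] xy 560.5 488.7 r 39.7 turner frame 
F [532.34299615 394.76375618  28.9959016 ] [373.12719096 302.91300532 111.61228583] [179.98662428  13.94065399  29.98303101] [ 0.88161339  0.1457931  -2.6379435 ]
```

```bash
cat > wr.py <<'E'
from h import *
d=grab('wrist');im=d['frame'];hsv=cv2.cvtColor(im,cv2.COLOR_RGB2HSV)
m=((hsv[...,0]<22)&(hsv[...,1]>110)&(hsv[...,2]>140)).astype(np.uint8);m[230:]=0
m=cv2.morphologyEx(m,cv2.MORPH_OPEN,np.ones((9,9)))
T=np.array(d['T_tool_cam'])
for c in cv2.findContours(m,cv2.RETR_EXTERNAL,cv2.CHAIN_APPROX_NONE)[0]:
    a=cv2.contourArea(c)
    if a<800: continue
    u=c[:,0,:].astype(float); v=np.c_[(u-[d['cx'],d['cy']])/d['f'],np.ones(len(u))]@T[:3,:3].T; P=T[:3,3]+v*((26-T[2,3])/v[:,2])[:,None]
    (x,y),r=cv2.minEnclosingCircle(P[:,:2].astype(np.float32)); W=ray(d,u,33); (X,Y),r2=cv2.minEnclosingCircle(W[:,:2].astype(np.float32))
    print('area',a,'box',u.min(0),u.max(0),'turner',round(x-150.3,1),round(y,1),'r',round(r,1),'| world z33',round(X,1),round(Y,1),round(r2,1))
s=d['s'];R=Ro.from_euler('xyz',s['ee_rot'],degrees=True);print('F',R.apply(F)+s['ee_pos'],s['ee_rot'],s['force'],s['time_s'])
E
python3 wr.py
```

```text
F [533.48794038 395.51102078  29.41209005] [179.99412354  13.86881805  29.98255637] [ 1.62053349  1.69427179 -3.3077387 ] 27.15
```

```bash
python3 - <<'E'
from h import *
d=grab('wrist');T=np.array(d['T_tool_cam']);im=d['frame'];hsv=cv2.cvtColor(im,cv2.COLOR_RGB2HSV)
for x in(105,115,125,135,145,155,165,175,185):
    p=T[:3,:3].T@(np.array([x,3,22])-T[:3,3]);u=p[:2]/p[2]*d['f']+[d['cx'],d['cy']];i=u.round().astype(int)
    print(x,i,hsv[max(i[1],0),i[0]] if 0<=i[1]<384 else None)
t=grab('scene');np.save('sc.npy',t,allow_pickle=True)
s=t['s'];R=Ro.from_euler('xyz',s['ee_rot'],degrees=True)
for x in(105,125,145,165,185,205):
    w=R.apply([x,3,20])+s['ee_pos'];u=proj(t,w)[0].round().astype(int);print(x,u,cv2.cvtColor(t['frame'],cv2.COLOR_RGB2HSV)[u[1],u[0]])
E
```

```text
105 [262  58] [109  21 173]
115 [262  41] [111  19 176]
125 [262  23] [ 14 129 152]
135 [262   4] [ 14 114 213]
145 [262 -15] None
155 [262 -34] None
165 [262 -54] None
175 [262 -75] None
185 [263 -96] None
105 [189 226] [ 13  50 215]
125 [184 226] [ 13 136 182]
145 [180 226] [ 15 135 230]
165 [175 226] [ 12 137 156]
185 [171 226] [ 13 122 163]
205 [166 226] [ 16  73 198]
```

Emit:
send_rows:
  motion:
    - {"tx": 0.0013,"ty": 0,"tz": -0.0063,"rx": 0,"ry": -0.0333,"rz": 0,"gripper": 1}
    - {"tx": 0.0013,"ty": 0,"tz": -0.0063,"rx": 0,"ry": -0.0333,"rz": 0,"gripper": 1}
    - {"tx": 0.0013,"ty": 0,"tz": -0.0063,"rx": 0,"ry": -0.0333,"rz": 0,"gripper": 1}

```text
time_s: 27.68
ee_pos: [376.5, 304.8, 120.1]
ee_rot: [180.0, 17.0, 30.0]
force: [-0.1, 0.6, -3.3]
gripper_width: 20.3
gripper_force: 50.0
```

```bash
cat > rear.py <<'E'
from h import *
d=grab('wrist');T=np.array(d['T_tool_cam']);hsv=cv2.cvtColor(d['frame'],cv2.COLOR_RGB2HSV)
o=(hsv[...,0]<22)&(hsv[...,1]>85)
r=[]
for c in range(256,270,2):
    col=np.where(o[:90,c])[0]; r.append(col.max() if len(col) else -1)
row=np.median(r); v=T[:3,:3]@[(262-d['cx'])/d['f'],(row-d['cy'])/d['f'],1]; P=T[:3,3]+v*((30-T[2,3])/v[2])
print('rear rows',r,'tool x',P[0].round(1),'-> centre turner',(P[0]+38-150.3).round(1))
s=d['s'];R=Ro.from_euler('xyz',s['ee_rot'],degrees=True);print('F',(R.apply(F)+s['ee_pos']).round(1),s['ee_rot'].round(2),s['force'].round(1),s['time_s'])
E
python3 rear.py
```

```text
rear rows [np.int64(26), np.int64(26), np.int64(26), np.int64(26), np.int64(26), np.int64(26), np.int64(26)] tool x 125.6 -> centre turner 13.3
F [531.6 394.3  27.7] [179.98  17.04  29.98] [-0.1  0.6 -3.3] 27.675
```

Emit:
send_rows:
  motion:
    - {"tx": 0.0013,"ty": 0,"tz": -0.0066,"rx": 0,"ry": -0.0333,"rz": 0,"gripper": 1}
    - {"tx": 0.0013,"ty": 0,"tz": -0.0069,"rx": 0,"ry": -0.0333,"rz": 0,"gripper": 1}

```text
time_s: 27.98
ee_pos: [379.2, 306.3, 126.0]
ee_rot: [180.0, 19.1, 30.0]
force: [-0.3, 0.7, -2.5]
gripper_width: 20.4
gripper_force: 50.0
```

```bash
python3 rear.py
```

```text
rear rows [np.int64(25), np.int64(26), np.int64(26), np.int64(25), np.int64(26), np.int64(26), np.int64(26)] tool x 125.6 -> centre turner 13.3
F [531.4 394.1  27.3] [179.98  19.07  29.97] [-0.3  0.7 -2.5] 27.975
```

Emit:
send_rows:
  motion:
    - {"tx": 0.0013,"ty": 0,"tz": -0.0067,"rx": 0,"ry": -0.0333,"rz": 0,"gripper": 1}
    - {"tx": 0.0013,"ty": 0,"tz": -0.0067,"rx": 0,"ry": -0.0333,"rz": 0,"gripper": 1}
    - {"tx": 0.0013,"ty": 0,"tz": -0.0067,"rx": 0,"ry": -0.0333,"rz": 0,"gripper": 1}

```text
time_s: 28.4
ee_pos: [383.8, 309.0, 134.9]
ee_rot: [180.0, 22.1, 30.0]
force: [1.0, 0.3, -3.5]
gripper_width: 20.5
gripper_force: 50.0
```

```bash
python3 rear.py
```

```text
rear rows [np.int64(24), np.int64(24), np.int64(24), np.int64(24), np.int64(24), np.int64(24), np.int64(24)] tool x 126.7 -> centre turner 14.4
F [531.4 394.1  27.1] [179.98  22.06  29.98] [ 1.   0.3 -3.5] 28.4
```

Emit:
send_rows:
  motion:
    - {"tx": 0.0013,"ty": 0,"tz": -0.0067,"rx": 0,"ry": -0.0333,"rz": 0,"gripper": 1}
    - {"tx": 0.0013,"ty": 0,"tz": -0.0067,"rx": 0,"ry": -0.0333,"rz": 0,"gripper": 1}
    - {"tx": -0.0073,"ty": 0,"tz": 0.0032,"rx": 0,"ry": 0,"rz": 0,"gripper": 1}
    - {"tx": -0.0073,"ty": 0,"tz": 0.0032,"rx": 0,"ry": 0,"rz": 0,"gripper": 1}
    - {"tx": -0.0073,"ty": 0,"tz": 0.0032,"rx": 0,"ry": 0,"rz": 0,"gripper": 1}

```text
time_s: 29.08
ee_pos: [376.0, 304.5, 140.5]
ee_rot: [180.0, 24.0, 30.0]
force: [-0.6, 0.4, -2.7]
gripper_width: 20.8
gripper_force: 50.0
```

```bash
python3 rear.py
```

```text
rear rows [-1, -1, -1, -1, -1, -1, -1] tool x 140.8 -> centre turner 28.5
F [520.3 387.7  27. ] [179.98  24.01  29.98] [-0.6  0.4 -2.7] 29.075
```

Emit:
send_rows:
  motion:
    - {"tx": -0.0091,"ty": 0,"tz": 0.0041,"rx": 0,"ry": 0,"rz": 0,"gripper": 1}
    - {"tx": -0.0091,"ty": 0,"tz": 0.0041,"rx": 0,"ry": 0,"rz": 0,"gripper": 1}
    - {"tx": -0.0091,"ty": 0,"tz": 0.0041,"rx": 0,"ry": 0,"rz": 0,"gripper": 1}
    - {"tx": -0.0091,"ty": 0,"tz": 0.0041,"rx": 0,"ry": 0,"rz": 0,"gripper": 1}

```text
time_s: 29.62
ee_pos: [358.9, 294.7, 140.4]
ee_rot: [180.0, 24.0, 30.0]
force: [0.4, 0.1, -2.7]
gripper_width: 21.0
gripper_force: 50.0
```

```bash
cat > sc.py <<'E'
from h import *
for n in('scene','top'):
    d=grab(n);hsv=cv2.cvtColor(d['frame'],cv2.COLOR_RGB2HSV)
    m=((hsv[...,0]<22)&(hsv[...,1]>115)&(hsv[...,2]>140)).astype(np.uint8)
    P=proj(d,[[380,560,30],[380,330,30],[640,560,30],[640,330,30]]); k=np.zeros_like(m); x0,y0=P.min(0).astype(int);x1,y1=P.max(0).astype(int);k[y0:y1,x0:x1]=1
    m=cv2.morphologyEx(m*k,cv2.MORPH_OPEN,np.ones((3,3)))
    for c in cv2.findContours(m,cv2.RETR_EXTERNAL,cv2.CHAIN_APPROX_NONE)[0]:
        if cv2.contourArea(c)<60: continue
        u=c[:,0,:];(X,Y),r=cv2.minEnclosingCircle(ray(d,u,35)[:,:2].astype(np.float32));print(n,'area',cv2.contourArea(c),'px',u.mean(0).round(),'xy',round(X,1),round(Y,1),'r',round(r,1))
E
python3 sc.py; python3 rear.py
```

```text
scene area 203.5 px [148. 246.] xy 458.2 484.2 r 40.2
scene area 172.0 px [138. 234.] xy 550.9 492.1 r 41.1
scene area 121.0 px [174. 230.] xy 520.0 380.5 r 40.7
top area 355.0 px [143. 211.] xy 518.4 383.2 r 40.2
top area 113.0 px [113. 193.] xy 579.9 480.3 r 29.2
rear rows [-1, -1, -1, -1, -1, -1, -1] tool x 140.8 -> centre turner 28.5
F [502.8 377.6  26.9] [179.97  24.04  29.98] [-0.7 -0.2 -2.2] 29.725
```

Emit:
send_rows:
  motion:
    - {"tx": -0.0091,"ty": 0,"tz": 0.0041,"rx": 0,"ry": 0,"rz": 0,"gripper": 1}
    - {"tx": -0.0091,"ty": 0,"tz": 0.0041,"rx": 0,"ry": 0,"rz": 0,"gripper": 1}
    - {"tx": -0.0091,"ty": 0,"tz": 0.0041,"rx": 0,"ry": 0,"rz": 0,"gripper": 1}
    - {"tx": -0.0091,"ty": 0,"tz": 0.0041,"rx": 0,"ry": 0,"rz": 0,"gripper": 1}
    - {"tx": -0.0091,"ty": 0,"tz": 0.0041,"rx": 0,"ry": 0,"rz": 0,"gripper": 1}
    - {"tx": -0.0091,"ty": 0,"tz": 0.0041,"rx": 0,"ry": 0,"rz": 0,"gripper": 1}
    - {"tx": -0.0091,"ty": 0,"tz": 0.0041,"rx": 0,"ry": 0,"rz": 0,"gripper": 1}

```text
time_s: 30.65
ee_pos: [328.8, 277.3, 140.2]
ee_rot: [180.0, 24.0, 30.0]
force: [0.5, 0.2, -2.3]
gripper_width: 20.8
gripper_force: 50.0
```

```bash
python3 sc.py; python3 rear.py
```

```text
scene area 202.0 px [148. 246.] xy 458.2 484.2 r 40.2
scene area 173.0 px [138. 234.] xy 550.8 492.0 r 41.0
scene area 178.5 px [175. 232.] xy 506.0 379.8 r 40.9
top area 391.5 px [144. 213.] xy 517.9 379.9 r 40.5
top area 329.0 px [110. 198.] xy 562.1 489.4 r 40.3
rear rows [-1, -1, -1, -1, -1, -1, np.int64(71)] tool x 140.8 -> centre turner 28.5
F [472.7 360.3  26.8] [179.98  24.02  29.98] [-0.2  0.3 -2.1] 30.75
```

Emit:
send_rows:
  motion:
    - {"tx": -0.0122,"ty": 0,"tz": -0.0274,"rx": 0,"ry": 0,"rz": 0,"gripper": 1}
    - {"tx": -0.0122,"ty": 0,"tz": -0.0274,"rx": 0,"ry": 0,"rz": 0,"gripper": 1}
    - {"tx": -0.0122,"ty": 0,"tz": -0.0274,"rx": 0,"ry": 0,"rz": 0,"gripper": 1}
    - {"tx": -0.0122,"ty": 0,"tz": -0.0274,"rx": 0,"ry": 0,"rz": 0,"gripper": 1}
    - {"tx": 0,"ty": 0,"tz": 0,"rx": 0,"ry": 0.2,"rz": 0,"gripper": 1}
    - {"tx": 0,"ty": 0,"tz": 0,"rx": 0,"ry": 0.2,"rz": 0,"gripper": 1}
    - {"tx": 0,"ty": 0,"tz": 0,"rx": 0,"ry": 0.2,"rz": 0,"gripper": 1}
    - {"tx": 0,"ty": 0,"tz": 0,"rx": 0,"ry": 0.2,"rz": 0,"gripper": 1}
    - {"tx": 0,"ty": 0,"tz": 0,"rx": 0,"ry": 0,"rz": 0,"gripper": 1}

```text
time_s: 31.92
ee_pos: [327.4, 276.4, 201.1]
ee_rot: [180.0, 0.1, 30.0]
force: [0.4, -0.2, -1.9]
gripper_width: 20.8
gripper_force: 50.0
```

```bash
python3 sc.py; python3 -c "
from h import *
delta([446.5,24.9,150],[180,0,92.8],8)"
```

```text
scene area 202.0 px [148. 246.] xy 458.2 484.2 r 40.2
scene area 174.0 px [138. 234.] xy 550.8 492.0 r 41.0
scene area 178.5 px [175. 232.] xy 506.0 379.8 r 40.9
top area 348.0 px [111. 227.] xy 468.2 482.7 r 38.8
top area 212.0 px [144. 209.] xy 519.9 378.9 r 38.8
top area 376.0 px [110. 199.] xy 559.9 488.7 r 40.7
pos [329.1 277.5 200.7] [1.7998e+02 4.0000e-02 2.9980e+01] F [-0.87  0.04 -3.04] t 32.025
mm [-24.51 277.47  50.8 ] units/n [-0.0061  0.0694  0.0127] rot [-1.000e-02  5.000e-02 -6.282e+01] [-0.000e+00  2.000e-04 -2.617e-01]
```

Emit:
send_rows:
  motion:
    - {"tx": -0.0061,"ty": 0.0694,"tz": 0.0127,"rx": 0,"ry": 0,"rz": 0,"gripper": 1}
    - {"tx": -0.0061,"ty": 0.0694,"tz": 0.0127,"rx": 0,"ry": 0,"rz": 0,"gripper": 1}
    - {"tx": -0.0061,"ty": 0.0694,"tz": 0.0127,"rx": 0,"ry": 0,"rz": 0,"gripper": 1}
    - {"tx": -0.0061,"ty": 0.0694,"tz": 0.0127,"rx": 0,"ry": 0,"rz": 0,"gripper": 1}
    - {"tx": -0.0061,"ty": 0.0694,"tz": 0.0127,"rx": 0,"ry": 0,"rz": 0,"gripper": 1}
    - {"tx": -0.0061,"ty": 0.0694,"tz": 0.0127,"rx": 0,"ry": 0,"rz": 0,"gripper": 1}
    - {"tx": -0.0061,"ty": 0.0694,"tz": 0.0127,"rx": 0,"ry": 0,"rz": 0,"gripper": 1}
    - {"tx": -0.0061,"ty": 0.0694,"tz": 0.0127,"rx": 0,"ry": 0,"rz": 0,"gripper": 1}

```text
time_s: 33.02
ee_pos: [448.0, 23.4, 149.0]
ee_rot: [-180.0, 0.1, 30.0]
force: [0.2, 0.1, -3.1]
gripper_width: 20.6
gripper_force: 50.0
```

Emit:
send_rows:
  motion:
    - {"tx": 0,"ty": 0,"tz": 0,"rx": 0,"ry": 0,"rz": -0.2991,"gripper": 1}
    - {"tx": 0,"ty": 0,"tz": 0,"rx": 0,"ry": 0,"rz": -0.2991,"gripper": 1}
    - {"tx": 0,"ty": 0,"tz": 0,"rx": 0,"ry": 0,"rz": -0.2991,"gripper": 1}
    - {"tx": 0,"ty": 0,"tz": 0,"rx": 0,"ry": 0,"rz": -0.2991,"gripper": 1}
    - {"tx": 0,"ty": 0,"tz": 0,"rx": 0,"ry": 0,"rz": -0.2991,"gripper": 1}
    - {"tx": 0,"ty": 0,"tz": 0,"rx": 0,"ry": 0,"rz": -0.2991,"gripper": 1}
    - {"tx": 0,"ty": 0,"tz": 0,"rx": 0,"ry": 0,"rz": -0.2991,"gripper": 1}
    - {"tx": 0,"ty": 0,"tz": 0,"rx": 0,"ry": 0,"rz": 0,"gripper": 1}
    - {"tx": 0,"ty": 0,"tz": 0,"rx": 0,"ry": 0,"rz": 0,"gripper": 1}

```text
time_s: 34.15
ee_pos: [447.3, 24.6, 149.3]
ee_rot: [-180.0, 0.0, 92.7]
force: [0.5, 0.5, -3.1]
gripper_width: 21.2
gripper_force: 50.0
```

```bash
python3 -c "
from h import *
delta([446.5,24.9,36.5],[180,0,92.8],1)"
```

```text
pos [447.3  24.6 149.3] [-1.7999e+02  3.0000e-02  9.2660e+01] F [ 0.47  0.5  -3.09] t 34.15
mm [  0.36  -0.79 112.82] units/n [ 0.0007 -0.0016  0.2256] rot [-0.01  0.03 -0.14] [-0.0003  0.0009 -0.0047]
```

Lower to 2 mm above, then feel the contact.

Emit:
send_rows:
  motion:
    - {"tx": 0,"ty": 0,"tz": 0.04,"rx": 0,"ry": 0,"rz": 0,"gripper": 1}
    - {"tx": 0,"ty": 0,"tz": 0.06,"rx": 0,"ry": 0,"rz": 0,"gripper": 1}
    - {"tx": 0,"ty": 0,"tz": 0.06,"rx": 0,"ry": 0,"rz": 0,"gripper": 1}
    - {"tx": 0,"ty": 0,"tz": 0.04,"rx": 0,"ry": 0,"rz": 0,"gripper": 1}
    - {"tx": 0,"ty": 0,"tz": 0.016,"rx": 0,"ry": 0,"rz": 0,"gripper": 1}
    - {"tx": 0,"ty": 0,"tz": 0.006,"rx": 0,"ry": 0,"rz": 0,"gripper": 1}
    - {"tx": 0,"ty": 0,"tz": 0,"rx": 0,"ry": 0,"rz": 0,"gripper": 1}

```text
time_s: 35.02
ee_pos: [447.2, 24.7, 38.9]
ee_rot: [179.9, 0.0, 92.8]
force: [-1.0, 0.7, -1.7]
gripper_width: 20.8
gripper_force: 50.0
```

Emit:
send_rows:
  motion:
    - {"tx": 0,"ty": 0,"tz": 0.002,"rx": 0,"ry": 0,"rz": 0,"gripper": 1}
    - {"tx": 0,"ty": 0,"tz": 0.001,"rx": 0,"ry": 0,"rz": 0,"gripper": 1}
    - {"tx": 0,"ty": 0,"tz": 0,"rx": 0,"ry": 0,"rz": 0,"gripper": 1}

```text
time_s: 35.4
ee_pos: [446.8, 24.7, 37.2]
ee_rot: [179.9, 0.0, 92.8]
force: [0.6, -0.1, -2.3]
gripper_width: 20.4
gripper_force: 50.0
```

Emit:
send_rows:
  motion:
    - {"tx": 0,"ty": 0,"tz": 0.001,"rx": 0,"ry": 0,"rz": 0,"gripper": 1}
    - {"tx": 0,"ty": 0,"tz": 0.001,"rx": 0,"ry": 0,"rz": 0,"gripper": 1}
    - {"tx": 0,"ty": 0,"tz": 0,"rx": 0,"ry": 0,"rz": 0,"gripper": 1}

```text
time_s: 35.78
ee_pos: [446.9, 24.7, 36.2]
ee_rot: [180.0, 0.0, 92.8]
force: [-0.2, -1.3, 1.0]
gripper_width: 20.7
gripper_force: 50.0
```

Emit:
send_rows:
  motion:
    - {"tx": 0,"ty": 0,"tz": 0.0008,"rx": 0,"ry": 0,"rz": 0,"gripper": 1}
    - {"tx": 0,"ty": 0,"tz": 0,"rx": 0,"ry": 0,"rz": 0,"gripper": 1}

```text
time_s: 36.02
ee_pos: [447.0, 24.6, 35.9]
ee_rot: [179.9, 0.0, 92.8]
force: [0.3, -2.0, 3.9]
gripper_width: 20.8
gripper_force: 50.0
```

Emit:
send_rows:
  motion:
    - {"tx": 0,"ty": 0,"tz": 0,"rx": 0,"ry": 0,"rz": 0,"gripper": -1}
    - {"tx": 0,"ty": 0,"tz": 0,"rx": 0,"ry": 0,"rz": 0,"gripper": -1}
    - {"tx": 0,"ty": 0,"tz": 0,"rx": 0,"ry": 0,"rz": 0,"gripper": -1}
    - {"tx": 0,"ty": 0,"tz": 0,"rx": 0,"ry": 0,"rz": 0,"gripper": -1}
    - {"tx": 0,"ty": 0,"tz": 0,"rx": 0,"ry": 0,"rz": 0,"gripper": -1}
    - {"tx": 0,"ty": 0,"tz": 0,"rx": 0,"ry": 0,"rz": 0,"gripper": -1}
    - {"tx": 0,"ty": 0,"tz": 0,"rx": 0,"ry": 0,"rz": 0,"gripper": -1}
    - {"tx": 0,"ty": 0,"tz": 0,"rx": 0,"ry": 0,"rz": 0,"gripper": -1}

```text
time_s: 37.02
ee_pos: [446.6, 24.7, 35.6]
ee_rot: [180.0, 0.0, 92.8]
force: [0.1, -0.0, 0.1]
gripper_width: 91.3
gripper_force: 0.0
```

Emit:
send_rows:
  motion:
    - {"tx": 0,"ty": 0,"tz": -0.03,"rx": 0,"ry": 0,"rz": 0,"gripper": -1}
    - {"tx": 0,"ty": 0,"tz": -0.08,"rx": 0,"ry": 0,"rz": 0,"gripper": -1}
    - {"tx": 0,"ty": 0,"tz": -0.1,"rx": 0,"ry": 0,"rz": 0,"gripper": -1}
    - {"tx": 0,"ty": 0,"tz": -0.098,"rx": 0,"ry": 0,"rz": 0,"gripper": -1}
    - {"tx": 0,"ty": 0,"tz": 0,"rx": 0,"ry": 0,"rz": 0,"gripper": -1}
    - {"tx": 0,"ty": 0,"tz": 0,"rx": 0,"ry": 0,"rz": 0,"gripper": -1}

```text
time_s: 37.78
ee_pos: [445.9, 24.7, 189.0]
ee_rot: [-179.9, 0.0, 92.8]
force: [0.1, 0.1, 0.3]
gripper_width: 91.0
gripper_force: 0.0
```

```bash
python3 sc.py; python3 - <<'E'
from h import *
a=np.load('w2.npy',allow_pickle=True).item(); d=grab('wrist'); print(d['s']['ee_pos'],d['s']['ee_rot'],d['s']['gripper_width'])
for q in(a,d):   # blade + handle extents at same pose as first look
    h=cv2.cvtColor(q['frame'],cv2.COLOR_RGB2HSV); g=cv2.cvtColor(q['frame'],cv2.COLOR_RGB2GRAY)
    b=((h[...,1]<45)&(g>130)).astype(np.uint8); b[95:]=0; b[:,:212]=0; b[:,292:]=0; k=(g<70).astype(np.uint8); k[:125]=0;k[200:]=0;k[:,:235]=0;k[:,275:]=0
    for m in(b,k): print(cv2.boundingRect(max(cv2.findContours(m,0,2)[0],key=cv2.contourArea)))
E
```

```text
scene area 202.0 px [148. 246.] xy 458.2 484.2 r 40.2
scene area 174.0 px [138. 234.] xy 550.8 492.0 r 41.0
scene area 178.5 px [175. 232.] xy 506.0 379.8 r 40.9
top area 339.5 px [111. 228.] xy 467.6 482.6 r 38.6
top area 389.0 px [143. 212.] xy 515.7 379.1 r 39.2
top area 358.5 px [110. 199.] xy 560.3 487.6 r 39.6
[445.4644342   24.73478473 188.1033563 ] [-1.79822516e+02  1.35205865e-02  9.27916055e+01] 90.98781953111332
(219, 0, 69, 95)
(244, 133, 19, 67)
(223, 2, 69, 93)
(248, 135, 19, 65)
```

The turner is back flat on its blade, matching how it looked in the first wrist view. The biscuit is at rest at about (516, 379) on the rack and the other two have not moved, so I'm handing in.

```bash
python3 -c "
from workcell import env
print(env.job_done())"
```

```text
the job is handed in; nothing more can be done
None
```

The job is handed in at about 38 s of the 72 s allowed, but the hand-in returned no verdict: by the last camera check the biscuit rests on the rack's free half, about 48 mm to the free side of its middle, the two cooled biscuits have not moved, and the turner stands on its blade on the worktop at its starting spot.

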